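Load the colour kiln

ROBOT

A 6-joint arm with a two-finger parallel gripper is mounted at the origin on the work surface. World frame = base frame: x ahead of the robot, y to its left, z up, the work surface at z = 0. Lengths are in m, angles in rad, forces in N, time in s.
With the tool pointing down it reaches from about 0.35 to 0.85 m from the base axis. Payload 8.1 kg.
Tool frame: the origin (TCP) lies between the finger pads; the fingertips stand 25 mm ahead of it and the grasp point (between the pads) lies 6 mm ahead of it; z points along the fingers, y is the line along which they close (so a half turn about z gives the same grasp; the last joint's range is limited). The gripper opens to 93 mm and grips with 3 to 60 N. Pads are 15 mm wide; open, the fingers measure 128 mm over their backs; the gripper's body (75 mm by 188 mm) begins 65 mm behind the grasp point.
Start: joints at [1.037, 0.13, 1.488, -0, 1.523, -0.085], TCP at [0.26, 0.541, 0.244] pointing down, gripper open.
Joint ranges: [-2.96, 2.96], [-0.89, 2.26], [0.02, 2.5], [-1.34, 4.48], [0, 2.73], [-2.66, 2.66]. Speed limits (rad/s): [2.39, 2.39, 2.79, 3.14, 3.14, 3.14].

INTERFACE

Orientations are given as a rotation vector (axis times angle).
In Python, from plant import robot gives the robot as it stands.
- The arm moves only by the tool arm_command, never from a script. Its argument "increments" is text: rows parted by semicolons, each of 5 numbers parted by spaces: the closure, from 0 (fully open) to 1 (shut), then the shift along the tool's x, y, z in mm, then the turn about the tool's z in rad. A call has 1 to 5 rows; each row is the pose to reach, as a shift and turn from the pose commanded when the call began, along the tool's axes at that moment; what a row does not reach only later rows make up. A row lasts 1/10 s, in which the tool goes at most 50 mm and 8.59 degrees, less where a joint would pass 70% of its speed; a pose out of reach is approached as far as the arm can. A call with a gripper value outside its range is refused whole. The fingers move at their own pace and stop on an object; "grip_force" is the grip in N (left out, the last holds). Time passes only in rows, so rows that repeat a pose let the fingers close. It gives the time, the measured TCP pose, the force, the opening and the grip force at its end, in the units of the state.
- robot.read_state(): the state, without advancing time (a new reading comes with each control period).
- robot.read_camera(name): name is "side" or "top" or "wrist"; returns the picture (480x640x3 uint8, blue, green, red); there is no depth.
- robot.camera_model(name): a dict with "fx", "fy", "cx", "cy" (pixels), "eye" and "rotation" of the camera in the world. Camera axes: x right, y down, z forward; pixel columns grow to the right and rows downward; lengths in m; the calibration is good to about 2 mm. The wrist camera is an equidistant fisheye: a pixel r from the principal point sees the ray r / f radians off the axis. A picture is of the moment at which its call begins: read the wrist's pose just before it. camera_model takes no time and is no camera call; for the wrist camera it gives the pose at the moment of the call.
- robot.close_job(): hands the job in; it is judged then, once.
The state is a dict: "t": time; "q": joint angles; "dq": joint speeds; "joint_torque": joint torques, N m; "tool_pos": TCP position; "orientation": TCP orientation; "force": force on the tool from outside, world axes, zero at the start; "wrist_torque": the same for the moment, N m; "opening": finger opening in m; "gripper_force": force on a finger pad.
Only numpy, scipy, OpenCV 4.12 (cv2) and the standard library are available. Lean on these libraries where they do the work, as an engineer would, in place of code of your own. Each camera call takes 0.05 s, during which the arm holds its last target. There are 200 camera calls.

TASK

Lift the hood off the colour kiln by its knob and stand it flat on the bench, then lay every colour bar from the bench flat on the hearth, one to a groove and along it, all with the flat sawn end towards the control box and the clear tail away from it, about centred front to back. When all the bars are in, put the hood back squarely, fully down over the hearth, and last of all push the red-tipped switch over towards the kiln to turn it on. Leave the torch and the paddle where they are.

Things in the scene. Friction and masses are not known exactly. Their poses are not given: they have to be found in the camera images.
- kiln: bench-top colour kiln, fixed: steel base 190 mm (x) by 314 mm (y), with a grey control box 75 x 170 x 55 mm in front (x = -95 to -170 mm, the robot's side). Origin under the centre of the base, on the bench. The base's top is a ledge 55 mm high; on it the cream hearth, 130 mm (x) by 262 mm (y), stands 10 mm above the ledge
- hearth (a point): centre of the hearth's floor, 65 mm above the bench; axes as the kiln's. Five flat-floored grooves, 30 mm wide, run along x over its whole length, centred at y = 0, +-50, +-100 mm, with ribs 20 mm wide and 5 mm high between them. Under the hood at the start
- hood: loose steel hood of the kiln, an open-bottomed box 170 mm (x) by 302 mm (y) by 65 mm high, walls 12 mm, roof 14 mm, about 0.8 kg. Origin at the centre of its underside. It starts on the ledge around the hearth, underside 55 mm above the bench, with 8 mm of play all round; either way round fits
- hood_knob (a point): middle of the black mushroom knob in the middle of the hood's roof: head 34 mm across and 20 mm high, its middle 90 mm above the hood's underside (head from 80 to 100 mm), on a neck 16 mm thick
- switch (a joint): toggle switch on top of the control box, pivot at the kiln's x = -132 mm, y = 0, z = 55 mm: 0 = off, leaning to the robot's side (away from the hood); 1.0 rad = on, leaning towards the kiln. Stays where it is left; about 1.2 N at the tip moves it
- switch_tip (a point): centre of the red ball (15 mm) on the tip of the switch's 42 mm bat; off, it is 20 mm to the -x side of the pivot and 37 mm above the control box; on, 20 mm to the +x side
- bar_red: eight-sided glass colour bar, red, 22 mm across the flats, 100 mm long, 90 g, lying on a flat. Origin on its axis at mid-length. Its x axis runs along it towards the flat sawn end (coloured, full width); the other end (-x) is the tail: the last 28 mm are pale clear glass narrowing to 14 mm. Centre of mass 8 mm from the origin towards the sawn end. 3 to 5 of the bars are there
- bar_blue: eight-sided glass colour bar, blue, 22 mm across the flats, 100 mm long, 90 g, lying on a flat. Origin on its axis at mid-length. Its x axis runs along it towards the flat sawn end (coloured, full width); the other end (-x) is the tail: the last 28 mm are pale clear glass narrowing to 14 mm. Centre of mass 8 mm from the origin towards the sawn end. 3 to 5 of the bars are there
- bar_yellow: eight-sided glass colour bar, yellow, 22 mm across the flats, 100 mm long, 90 g, lying on a flat. Origin on its axis at mid-length. Its x axis runs along it towards the flat sawn end (coloured, full width); the other end (-x) is the tail: the last 28 mm are pale clear glass narrowing to 14 mm. Centre of mass 8 mm from the origin towards the sawn end. 3 to 5 of the bars are there
- bar_green: eight-sided glass colour bar, green, 22 mm across the flats, 100 mm long, 90 g, lying on a flat. Origin on its axis at mid-length. Its x axis runs along it towards the flat sawn end (coloured, full width); the other end (-x) is the tail: the last 28 mm are pale clear glass narrowing to 14 mm. Centre of mass 8 mm from the origin towards the sawn end. 3 to 5 of the bars are there
- bar_violet: eight-sided glass colour bar, violet, 22 mm across the flats, 100 mm long, 90 g, lying on a flat. Origin on its axis at mid-length. Its x axis runs along it towards the flat sawn end (coloured, full width); the other end (-x) is the tail: the last 28 mm are pale clear glass narrowing to 14 mm. Centre of mass 8 mm from the origin towards the sawn end. 3 to 5 of the bars are there
- torch: blue gas torch lying on the bench, about 370 mm long, 74 mm thick; leave alone. Origin under the middle of its cylinder
- paddle: wooden paddle lying on the bench, 305 mm long, blade 110 x 85 x 19 mm; leave alone. Origin on the bench near its middle
Things that resemble listed ones, but are neither listed nor needed, are in the scene too. Several things look just like the bar_red: the one meant starts nearest to the robot's base.

How it is judged:
On the way, in this order (a step that is already met when the one before it is completed fails the run):
1. the hood is off the kiln and stands flat on the bench, let go (height (world z) of hood below 0.006 m and angle between hood's own z axis and vertical below 0.06 rad and contact force between the fingers and hood below 0.5 N and linear speed of hood below 0.02 m/s), for 0.2 s.
2. every bar lies right in a groove of the hearth, before the hood is put back (z of bar_red in the frame of hearth between 0.007 and 0.015 m and x of bar_red in the frame of hearth between -0.025 and 0.025 m and angle between the x axis of each of bar_red, bar_blue, bar_yellow, bar_green, bar_violet and the x axis of hearth, either way round below 0.15 rad and x of switch_tip in the frame of bar_red above 0.05 m and linear speed of each of bar_red, bar_blue, bar_yellow, bar_green, bar_violet below 0.02 m/s and z of bar_blue in the frame of hearth between 0.007 and 0.015 m and x of bar_blue in the frame of hearth between -0.025 and 0.025 m and x of switch_tip in the frame of bar_blue above 0.05 m and z of bar_yellow in the frame of hearth between 0.007 and 0.015 m and x of bar_yellow in the frame of hearth between -0.025 and 0.025 m and x of switch_tip in the frame of bar_yellow above 0.05 m and z of bar_green in the frame of hearth between 0.007 and 0.015 m and x of bar_green in the frame of hearth between -0.025 and 0.025 m and x of switch_tip in the frame of bar_green above 0.05 m and z of bar_violet in the frame of hearth between 0.007 and 0.015 m and x of bar_violet in the frame of hearth between -0.025 and 0.025 m and x of switch_tip in the frame of bar_violet above 0.05 m and horizontal distance between hood and kiln above 0.1 m), for 0.2 s.
3. the hood is back, fully down over the hearth, let go (z of hood in the frame of kiln between 0.05 and 0.059 m and horizontal distance between hood and kiln below 0.014 m and angle between hood's own z axis and vertical below 0.04 rad and angle between the x axis of hood and the x axis of kiln, either way round below 0.1 rad and contact force between the fingers and hood below 0.5 N and linear speed of hood below 0.02 m/s), for 0.2 s.
4. the switch is pushed over to on (value of joint switch above 0.8 rad), for 0.1 s.
At the end, for the whole second after the job is handed in: every bar on a groove's floor (axis 7 to 15 mm above it), middle within 25 mm of the hearth's middle along x, within 0.15 rad of the groove, sawn end to the control box; hood down on the ledge (50 to 59 mm), within 14 mm, level 0.04 rad, square 0.1 rad, let go; switch beyond 0.8 rad; at rest (all of step 3 and z of bar_red in the frame of hearth between 0.007 and 0.015 m and x of bar_red in the frame of hearth between -0.025 and 0.025 m and angle between the x axis of each of bar_red, bar_blue, bar_yellow, bar_green, bar_violet and the x axis of hearth, either way round below 0.15 rad and x of switch_tip in the frame of bar_red above 0.05 m and linear speed of each of bar_red, bar_blue, bar_yellow, bar_green, bar_violet below 0.02 m/s and z of bar_blue in the frame of hearth between 0.007 and 0.015 m and x of bar_blue in the frame of hearth between -0.025 and 0.025 m and x of switch_tip in the frame of bar_blue above 0.05 m and z of bar_yellow in the frame of hearth between 0.007 and 0.015 m and x of bar_yellow in the frame of hearth between -0.025 and 0.025 m and x of switch_tip in the frame of bar_yellow above 0.05 m and z of bar_green in the frame of hearth between 0.007 and 0.015 m and x of bar_green in the frame of hearth between -0.025 and 0.025 m and x of switch_tip in the frame of bar_green above 0.05 m and z of bar_violet in the frame of hearth between 0.007 and 0.015 m and x of bar_violet in the frame of hearth between -0.025 and 0.025 m and x of switch_tip in the frame of bar_violet above 0.05 m and value of joint switch above 0.8 rad); the robot touches nothing.
It fails at once if the torch is moved by more than 30 mm (distance of torch from where it was at the start of the episode above 0.03 m).
It fails at once if the paddle is moved by more than 30 mm (distance of paddle from where it was at the start of the episode above 0.03 m).
Of bar_red, bar_blue, bar_yellow, bar_green, bar_violet only 3 to 5 are there at a start; the rules pass over those that are not, and their reading is None.
At some moment in a run one of hood may be knocked a few centimetres aside while the robot is not near it.
Once in a run the grip may slacken for a moment while it holds something.
It also fails if it takes over 210 s, if anything falls off the work surface, if the arm or the gripper's body presses on something with over 40 N, if the wrist force passes 120 N, or if a joint passes its speed limit or range.

## Working session

There is one attempt and no reset: what is moved stays moved. The work goes in short steps, Python scripts to look and compute and a tool call to move; the robot and the scene stay as the last step left them, time stands still between calls to the robot, and variables do not carry over. Pictures are saved under pics/ and viewed, at most 14 in all, crops included, and the job is handed in when it is done.

Besides the shell and the picture viewer there is one more tool, called after ">>>" as name(argument=value, ...) on one line, values as JSON. arm_command: Moves the arm, as the interface text tells. Its arguments: {"type":"object","properties":{"increments":{"type":"string"},"grip_force":{"type":"number"}},"required":["increments"]}

```bash
mkdir -p pics; ls; python3 - <<'E'
from plant import robot
import cv2,numpy as np
s=robot.read_state();print(s['t'],s['tool_pos'],s['orientation'],s['opening'])
for n in("top","side"):
    im=robot.read_camera(n);cv2.imwrite(f"pics/{n}0.png",im)
    m=robot.camera_model(n);print(n,m)
E
```

```text
pics
0.0 [0.26006925 0.54014413 0.24260953] [-6.98999077e-01 -3.06230525e+00  2.69161377e-03] 0.09247944799368785
top {'fx': 467.6904398932165, 'fy': 467.6904398932165, 'cx': 318.01534486356985, 'cy': 238.02915681648773, 'eye': array([ 0.54214058, -0.14441285,  0.91191227]), 'rotation': array([-2.22999319,  2.17061209, -0.13596112])}
side {'fx': 575.5581281766206, 'fy': 575.5581281766206, 'cx': 309.2932440956072, 'cy': 234.41123603889977, 'eye': array([ 0.28806186, -0.9876421 ,  0.68317493]), 'rotation': array([-2.10102533,  0.40284874, -0.20888762])}
```

View pics/top0.png

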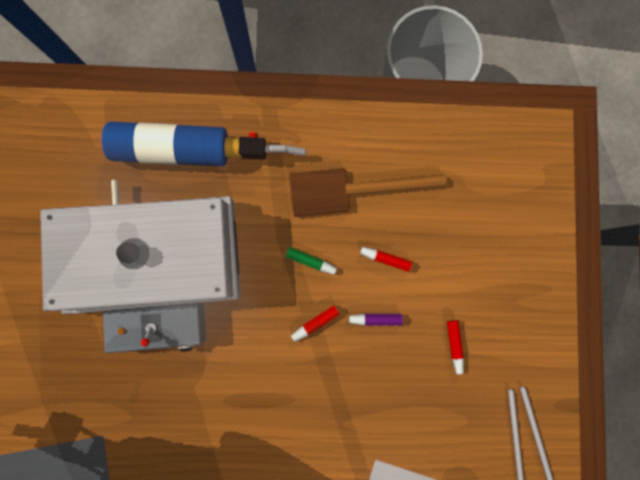

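View pics/side0.png

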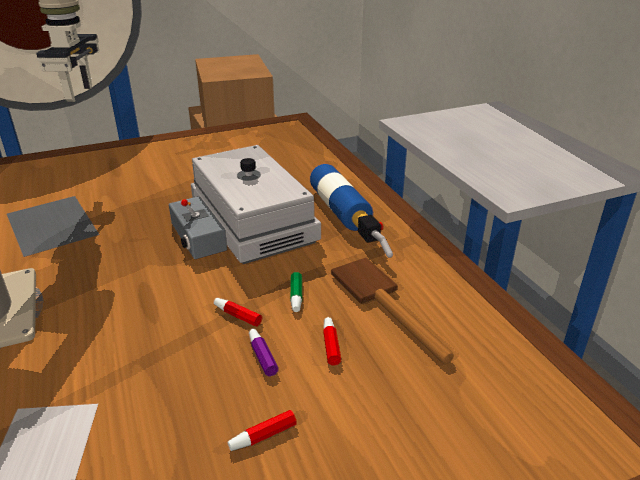

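Top: hood roof about (135,255) with knob (132,253), switch tip (145,342); green (312,261), violet (377,320), reds (317,323), (387,259), (456,346). Side: the same bars, knob at (248,165).

```bash
cat > h.py <<'E'
import cv2,numpy as np
from scipy.spatial.transform import Rotation as R
from plant import robot
def ray(n,p,m=None):
    m=m or robot.camera_model(n); Rm=R.from_rotvec(m['rotation']).as_matrix()
    a,b=(p[0]-m['cx'])/m['fx'],(p[1]-m['cy'])/m['fy']
    if n=='wrist':
        th=np.hypot(a,b); k=np.sin(th)/th if th>1e-9 else 1; d=np.array([a*k,b*k,np.cos(th)])
    else: d=np.array([a,b,1.])
    return m['eye'],Rm@d/np.linalg.norm(d)
def plane(n,p,z,m=None):
    e,d=ray(n,p,m); return e+d*(z-e[2])/d[2]
def tri(r1,r2):
    (e1,d1),(e2,d2)=r1,r2
    s=np.linalg.lstsq(np.c_[d1,-d2],e2-e1,rcond=None)[0]
    a,b=e1+s[0]*d1,e2+s[1]*d2; return (a+b)/2,np.linalg.norm(a-b)
COL={'red':[(0,4),(176,180)],'green':[(55,85)],'violet':[(125,155)],'blue':[(105,122)],'yellow':[(24,34)]}
def mask(im,c):
    h=cv2.cvtColor(im,cv2.COLOR_BGR2HSV); m=0
    for lo,hi in COL[c]: m=m|cv2.inRange(h,(lo,150,50),(hi,255,255))
    return cv2.morphologyEx(m,cv2.MORPH_CLOSE,np.ones((3,3)))
def blobs(m,amin=60,amax=1e6):
    n,l,s,c=cv2.connectedComponentsWithStats(m)
    return [(c[i],s[i],l==i) for i in range(1,n) if amin<s[i,4]<amax]
def white(im,near,rad=45):
    h=cv2.cvtColor(im,cv2.COLOR_BGR2HSV); m=cv2.inRange(h,(0,0,120),(180,70,255))
    b=[x for x in blobs(m,15,600) if np.hypot(*(x[0]-near))<rad]
    return min(b,key=lambda x:np.hypot(*(x[0]-near)))[0] if b else None
def go(xyz=None,yaw=None):
    "increments in tool axes (mm) and turn to TCP target; yaw = world angle of tool y (closing line), mod pi"
    s=robot.read_state(); M=R.from_rotvec(s['orientation']).as_matrix()
    o='t %.1f pos %s open %.1f F %s pad %.1f '%(s['t'],np.round(s['tool_pos']*1e3,1),s['opening']*1e3,np.round(s['force'],1),s['gripper_force'])
    if xyz is not None: o+=' shift %s'%np.round(M.T@(np.array(xyz)-s['tool_pos'])*1e3,1)
    cur=np.arctan2(M[1,1],M[0,1]); o+=' yaw %.3f q6 %.2f'%(cur,s['q'][5])
    if yaw is not None:
        d=(cur-yaw+np.pi/2)%np.pi-np.pi/2; o+=' turn %.3f'%d   # tool z down: +turn = -world
    print(o)
E
python3 - <<'E'
from h import *
T,S=cv2.imread('pics/top0.png'),cv2.imread('pics/side0.png')
np.set_printoptions(precision=4,suppress=True)
for c in COL:
    bs=[x for x in blobs(mask(S,c),120)]
    for cen,st,l in blobs(mask(T,c),60):
        w=white(T,cen); P=plane('top',cen,.011)
        t=''
        if w is not None:
            W=plane('top',w,.011); d=P-W; L=np.hypot(*d[:2]); t=f"dir {np.arctan2(d[1],d[0]):.3f} L {L:.4f} orig {(P-14e-3*d/L)[:2]}"
        k=[tri(ray('top',cen),ray('side',b[0])) for b in bs]
        k=min(k,key=lambda x:x[1]) if k else None
        print(c,cen.round(),st[4],P[:2],'r %.3f'%np.hypot(*P[:2]),t,'tri',k)
print('knob',tri(ray('top',(131,252)),ray('side',(248,165))))
for n,im in (('top',T),('side',S)):
    x=cv2.inRange(im,(0,0,0),(45,45,45))
    print(n,[(b[0].round(1),b[1]) for b in blobs(x,80,1500)])
    h=cv2.cvtColor(im,cv2.COLOR_BGR2HSV)
tip=[b for b in blobs(mask(T,'red'),10,60)];print('tip top',[b[0] for b in tip]);print('tip side',[b[0] for b in blobs(mask(S,'red'),10,100)])
print('left plate',[plane('side',p,0)[:2] for p in((10,205),(80,198),(98,232),(20,255))],'edge',[plane('side',p,0)[:2] for p in((0,160),(150,145),(300,125))],'top',plane('top',(105,437),0)[:2],'red edge',plane('top',(578,250),0)[:2])
# roof corners (screws) at z .12
print('screws',[plane('top',p,.12)[:2] for p in((49,217),(211,205),(217,290),(52,301))])
E
```

```text
red [393. 261.] 337 [ 0.5758 -0.3287] r 0.663 dir -1.868 L 0.0507 orig [ 0.5799 -0.3153] tri (array([ 0.5773, -0.3293,  0.0106]), np.float64(0.003161052435718196))
red [321. 320.] 373 [ 0.4594 -0.1914] r 0.498 dir -0.974 L 0.0497 orig [ 0.4515 -0.1798] tri (array([ 0.4611, -0.1919,  0.0108]), np.float64(0.0035133179383496672))
red [455. 340.] 408 [ 0.4266 -0.4506] r 0.621 dir 0.153 L 0.0498 orig [ 0.4128 -0.4527] tri (array([ 0.4294, -0.4511,  0.0117]), np.float64(0.0055195427694729685))
green [304. 258.] 324 [ 0.5758 -0.1558] r 0.596 dir 1.209 L 0.0498 orig [ 0.5708 -0.1689] tri (array([ 0.5774, -0.1563,  0.0185]), np.float64(0.003883668607681011))
violet [383. 320.] 357 [ 0.4622 -0.3116] r 0.557 dir -1.566 L 0.0507 orig [ 0.4622 -0.2976] tri (array([ 0.4641, -0.3121,  0.0115]), np.float64(0.0038658831044603627))
blue [118. 137.] 822 [0.7993 0.2084] r 0.826  tri (array([0.7794, 0.1917, 0.0579]), np.float64(0.013225980504866917))
blue [199. 144.] 1610 [0.7919 0.0542] r 0.794  tri (array([0.7816, 0.0474, 0.0438]), np.float64(0.0025346036506604963))
knob (array([0.574 , 0.1243, 0.1462]
[... 628 characters left out ...]
y([31.8974,  4.5641]), array([10.2105, 11.2105]), array([33.6667, 16.5333]), array([ 4.    , 21.3077]), array([ 9.4615, 26.7692]), array([20.5556, 29.7778]), array([33.2791, 37.7907]), array([ 5.6429, 37.    ]), array([12.5238, 39.5714]), array([44.9091, 40.5909]), array([20.3158, 42.0526]), array([183.75  , 202.1875]), array([380.6667, 225.0667])]
left plate [array([0.0481, 0.4313]), array([0.2099, 0.4032]), array([0.2398, 0.2173]), array([0.0781, 0.1835])] edge [array([0.0093, 0.7302]), array([0.4212, 0.6731]), array([0.8902, 0.6496])] top [0.2344 0.2039] red edge [ 0.6073 -0.7043]
screws [array([0.6288, 0.2712]), array([0.6575, 0.0051]), array([ 0.5147, -0.0111]), array([0.4904, 0.2567])]
```

```bash
python3 - <<'E'
from h import *
go((.574,.1243,.243),0.1+np.pi/2)
E
```

```text
t 0.1 pos [260.1 540.2 242.7] open 93.0 F [ 0.3 -1.1  0.3] pad 0.0  shift [-463.3 -238.5    0. ] yaw 1.122 q6 -0.09 turn -0.549
```

>>> arm_command(increments="0 -38.6 -19.9 0 0;0 -77.2 -39.8 0 0;0 -115.8 -59.7 0 0;0 -154.4 -79.5 0 0", grip_force=45)

```text
t: 0.5
tool_pos: [0.3653, 0.4005, 0.2431]
orientation: [-0.698, -3.063, 0.001]
force: [1.4, 0.3, -0.4]
opening: 0.093
gripper_force: 0.0
```

>>> arm_command(increments="0 -38.6 -19.9 0 0;0 -77.2 -39.8 0 0;0 -115.8 -59.7 0 0;0 -154.4 -79.5 0 0")

```text
t: 0.9
tool_pos: [0.4701, 0.2617, 0.2433]
orientation: [-0.699, -3.062, 0.0]
force: [0.4, -0.5, 0.0]
opening: 0.0931
gripper_force: 0.0
```

>>> arm_command(increments="0 -38.6 -19.9 0 0;0 -77.2 -39.8 0 0;0 -115.8 -59.7 0 0;0 -154.4 -79.5 0 0;0 -154.4 -79.5 0 0")

```text
t: 1.4
tool_pos: [0.5761, 0.1202, 0.2428]
orientation: [0.706, 3.061, -0.003]
force: [-0.2, -0.3, 0.1]
opening: 0.093
gripper_force: 0.0
```

```bash
python3 - <<'E'
from h import *
go((.574,.1243,.151))
m=robot.camera_model('wrist');cv2.imwrite('pics/w1.png',robot.read_camera('wrist'));print(m)
E
```

```text
t 1.4 pos [576.1 120.2 242.8] open 93.0 F [-0.2 -0.3  0.1] pad 0.0  shift [ 3.8  2.9 91.8] yaw 1.117 q6 -1.00
{'fx': 371.64829954431775, 'fy': 371.64829954431775, 'cx': 323.13557097486887, 'cy': 235.02009388339098, 'eye': array([0.50769606, 0.15366535, 0.38424483]), 'rotation': array([2.4607813 , 1.53722244, 0.21095277])}
```

View pics/w1.png

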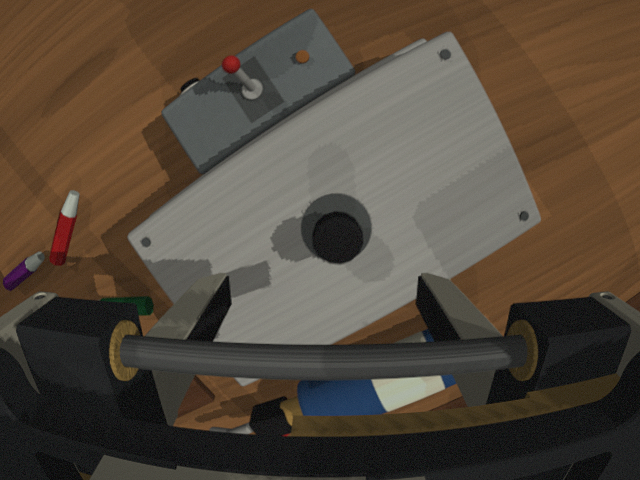

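Wrist view: knob top at (337,237), roof screws (445,55), (524,216), (147,242), switch tip (232,64).

```bash
python3 - <<'E'
from h import *
m={'fx': 371.648,'fy':371.648, 'cx': 323.1356, 'cy': 235.02, 'eye':np.array([0.50769606, 0.15366535, 0.38424483]), 'rotation':np.array([2.4607813 , 1.53722244, 0.21095277])}
print('knobtop',plane('wrist',(337,237),.155,m), 'tri',tri(ray('wrist',(336,234),m),ray('side',(247.4,164.9))))
print([plane('wrist',p,.12,m)[:2] for p in((445,55),(524,216),(147,242))])
print('tip tri',tri(ray('wrist',(232,64),m),ray('top',(144.4,341.8))))
E
```

```text
knobtop [0.57059261 0.1326842  0.155     ] tri (array([0.57358724, 0.13160062, 0.14261508]), np.float64(0.003495715813195751))
[array([0.49132109, 0.25967931]), array([0.63112169, 0.27370633]), array([ 0.51744687, -0.00894842])]
tip tri (array([0.42272211, 0.11377438, 0.08758423]), np.float64(0.00031828927012635285))
```

>>> arm_command(increments="0 7.5 8.4 30 0;0 7.5 8.4 60 0;0 7.5 8.4 82 0;0 7.5 8.4 91 0;0 7.5 8.4 91 0")

```text
t: 1.95
tool_pos: [0.5695, 0.1362, 0.151]
orientation: [-0.697, -3.06, 0.002]
force: [-1.4, -0.8, 0.6]
opening: 0.0929
gripper_force: 0.0
```

>>> arm_command(increments="1 0 0 0 0;1 0 0 0 0;1 0 0 0 0;1 0 0 0 0;1 0 0 0 0", grip_force=50)

```text
t: 2.45
tool_pos: [0.5713, 0.1355, 0.1532]
orientation: [0.699, 3.062, 0.001]
force: [0.1, -0.0, -0.2]
opening: 0.0576
gripper_force: 0.0
```

>>> arm_command(increments="1 0 0 0 0;1 0 0 0 0;1 0 0 0 0;1 0 0 0 0;1 0 0 0 0")

```text
t: 2.95
tool_pos: [0.5707, 0.1347, 0.1526]
orientation: [-0.7, -3.062, 0.002]
force: [-1.5, -5.0, 1.2]
opening: 0.0332
gripper_force: 50.0
```

>>> arm_command(increments="1 0 0 -5 0;1 0 0 -15 0;1 0 0 -25 0;1 0 0 -35 0;1 0 0 -45 0")

```text
t: 3.45
tool_pos: [0.5712, 0.1357, 0.1988]
orientation: [0.699, 3.062, 0.0]
force: [-0.5, 0.1, -9.1]
opening: 0.0327
gripper_force: 50.0
```

>>> arm_command(increments="1 0 0 -20 0;1 14 12 -20 0;1 42 35 -20 0;1 75 63 -20 0;1 108 91 -20 0")

```text
t: 3.95
tool_pos: [0.5128, 0.2654, 0.2186]
orientation: [0.701, 3.062, 0.001]
force: [0.5, 0.7, -8.1]
opening: 0.0329
gripper_force: 50.0
```

>>> arm_command(increments="1 33 28 0 0;1 66 56 0 0;1 99 83 0 0;1 132 111 0 0;1 155 130 0 0")

```text
t: 4.45
tool_pos: [0.4283, 0.4515, 0.2185]
orientation: [-0.696, -3.063, -0.002]
force: [0.4, 0.8, -8.1]
opening: 0.0331
gripper_force: 50.0
```

>>> arm_command(increments="1 15 13 0 0;1 18 15 0 -0.06;1 18 15 0 -0.17;1 18 15 0 -0.29;1 18 15 0 -0.41")

```text
t: 4.95
tool_pos: [0.4201, 0.4704, 0.2183]
orientation: [0.053, 3.141, 0.0]
force: [0.5, -0.4, -8.6]
opening: 0.033
gripper_force: 50.0
```

>>> arm_command(increments="1 0 0 0 -0.12;1 0 0 0 -0.24;1 0 0 0 -0.36;1 0 0 0 -0.48;1 0 0 0 -0.60")

```text
t: 5.45
tool_pos: [0.4203, 0.4702, 0.2183]
orientation: [-0.878, 3.016, 0.0]
force: [0.7, -1.0, -8.2]
opening: 0.0332
gripper_force: 50.0
```

>>> arm_command(increments="1 0 0 0 -0.12;1 0 0 0 -0.24;1 0 0 0 -0.36;1 0 0 0 -0.43;1 0 0 0 -0.46")

```text
t: 5.95
tool_pos: [0.4203, 0.4703, 0.2184]
orientation: [-1.539, 2.738, 0.0]
force: [1.0, 0.3, -7.6]
opening: 0.034
gripper_force: 5.0
```

```bash
python3 - <<'E'
from h import *
go((.42,.47,.0965))
cv2.imwrite('pics/s2.png',robot.read_camera('side')[:,0:480])
E
```

```text
t 6.0 pos [420.3 470.3 218.4] open 34.0 F [ 1.   0.3 -7.6] pad 5.0  shift [5.000e-01 1.000e-01 1.219e+02] yaw 2.595 q6 -1.83
```

View pics/s2.png

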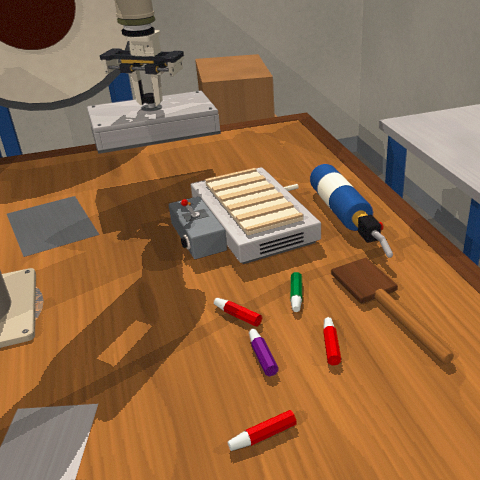

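The side view shows the hood held level near (155,125) and the hearth bare; the grip has slackened to 5 N, so I re-grip and lower.

>>> arm_command(increments="1 0 0 0 0;1 0 0 0 0;1 0 0 0 0", grip_force=50)

```text
t: 6.3
tool_pos: [0.4203, 0.4701, 0.2178]
orientation: [-1.534, 2.741, 0.0]
force: [-0.6, 0.2, -8.0]
opening: 0.0331
gripper_force: 50.0
```

>>> arm_command(increments="1 0 0 25 0;1 0 0 55 0;1 0 0 85 0;1 0 0 105 0;1 0 0 114 0")

```text
t: 6.8
tool_pos: [0.4192, 0.4691, 0.1045]
orientation: [1.533, -2.738, 0.002]
force: [-24.2, -22.9, 53.6]
opening: 0.0329
gripper_force: 50.0
```

>>> arm_command(increments="1 0 0 2 0;1 0 0 4 0;1 0 0 6 0;1 0 0 6 0")

```text
t: 7.2
tool_pos: [0.4202, 0.4703, 0.1043]
orientation: [-1.535, 2.74, 0.0]
force: [-20.1, -19.9, 36.8]
opening: 0.0329
gripper_force: 50.0
```

>>> arm_command(increments="1 0 0 -6 0;0 0 0 -6 0;0 0 0 -6 0;0 0 0 -6 0;0 0 0 -6 0")

```text
t: 7.7
tool_pos: [0.4205, 0.4703, 0.1037]
orientation: [-1.535, 2.741, 0.0]
force: [-0.4, 0.2, -1.0]
opening: 0.0603
gripper_force: 0.0
```

>>> arm_command(increments="0 0 0 0 0;0 0 0 0 0;0 0 0 0 0;0 0 0 -30 0;0 0 0 -70 0")

```text
t: 8.2
tool_pos: [0.4187, 0.4686, 0.1711]
orientation: [1.532, -2.736, 0.002]
force: [0.9, -0.6, 1.2]
opening: 0.0928
gripper_force: 0.0
```

>>> arm_command(increments="0 0 0 -40 0;0 0 0 -80 0;0 0 0 -120 0;0 0 0 -120 0")

```text
t: 8.6
tool_pos: [0.4222, 0.472, 0.3019]
orientation: [-1.53, 2.731, 0.005]
force: [-0.1, 0.0, 1.9]
opening: 0.0928
gripper_force: 0.0
```

```bash
python3 - <<'E'
from h import *
go()
T=robot.read_camera('top');cv2.imwrite('pics/t3.png',T);cv2.imwrite('pics/s3.png',robot.read_camera('side'))
cv2.imwrite('pics/t3c.png',cv2.resize(T[170:370,0:240],None,fx=3,fy=3)[:600,:720])
S=cv2.imread('pics/s3.png');cv2.imwrite('pics/s3c.png',cv2.resize(S[80:260,50:310],None,fx=3,fy=3))
E
```

```text
t 8.6 pos [422.2 472.  301.9] open 92.8 F [-0.1  0.   1.9] pad 0.0  yaw 2.592 q6 -1.83
```

View pics/t3c.png

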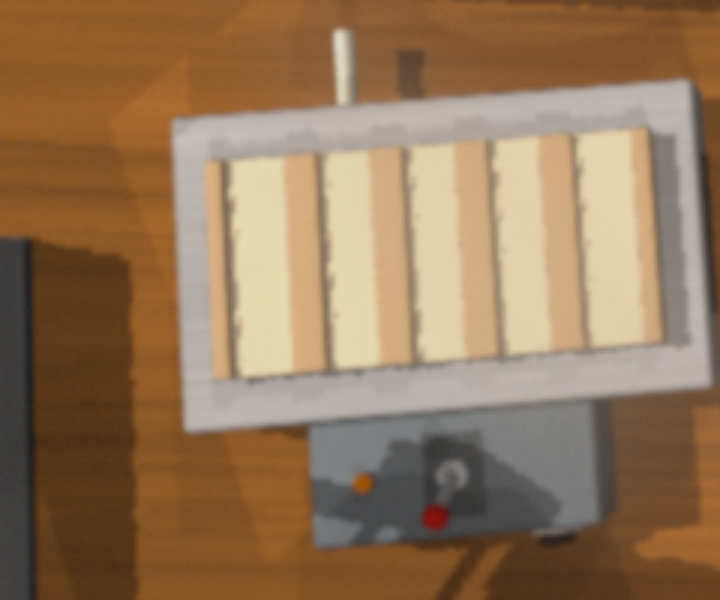

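View pics/s3c.png

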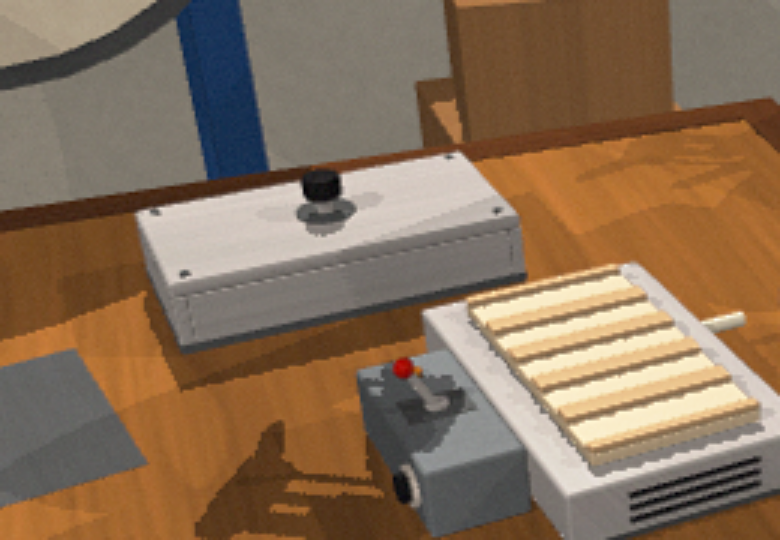

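Top crop: hearth corners (207,160),(648,128),(663,343),(216,378), ledge corners (172,120),(695,80),(712,385),(187,432). Side crop: hood stands flat on the bench; hearth corners near (468,300), (618,265), (758,402), (588,450).

```bash
python3 - <<'E'
from h import *
np.set_printoptions(precision=4,suppress=True)
t=lambda p:(p[0]/3-.33,170+p[1]/3-.33); s=lambda p:(50+p[0]/3-.33,80+p[1]/3-.33)
H=[(207,160),(648,128),(663,343),(216,378)]; L=[(172,120),(695,80),(712,385),(187,432)]; SH=[(618,265),(758,402),(588,450),(468,300)]
for n,Q,z in(('hearth',H,.07),('ledge',L,.055)):
    P=np.array([plane('top',t(p),z)[:2] for p in Q]); c=P.mean(0)
    e=(P[0]-P[1]+P[3]-P[2]); print(n,P.tolist(),'c',c,'yaw',np.arctan2(-e[0],e[1]),'len',np.linalg.norm(P[0]-P[1]),np.linalg.norm(P[3]-P[2]),np.linalg.norm(P[0]-P[3]))
for a,b in zip(H,SH): print(tri(ray('top',t(a)),ray('side',s(b))))
x=np.array([plane('side',s(p),.07)[:2] for p in SH]);print('side c',x.mean(0),x.tolist())
print('tip',tri(ray('top',t((435,517))),ray('side',s((403,368)))))
k=s((322,187));print('knob on hood',plane('side',k,.09)[:2])
E
```

```text
hearth [[0.6246393072030336, 0.26270366862592187], [0.651700437851424, 0.005605376641424048], [0.5237341807486126, -0.008663521647540279], [0.4971106487488631, 0.24901743176823762]] c [0.5743 0.1272] yaw 0.10391114903412131 len 0.2585185419526332 0.2590526707243258 0.1282609519941479
ledge [[0.6496463236486915, 0.2921513121075072], [0.684150317540146, -0.01899361791542878], [0.49895261742408703, -0.03657121370441267], [0.464235548502228, 0.2706948910324346]] c [0.5742 0.1268] yaw 0.11146974899101242 len 0.3130522210006491 0.30922117326386356 0.1866481544129576
(array([0.627 , 0.2631, 0.0679]), np.float64(0.004547563916737468))
(array([0.653 , 0.0051, 0.0702]), np.float64(0.0028599354533486213))
(array([ 0.5247, -0.0087,  0.0685]), np.float64(0.002023319529417217))
(array([0.499 , 0.2498, 0.0669]), np.float64(0.004276598316018041))
side c [0.5769 0.1235] [[0.6279540898808449, 0.2578514570848558], [0.6545790165441705, 0.005188518292507105], [0.525023753211026, -0.011533203106829149], [0.49985660618188643, 0.24232635119882118]]
tip (array([0.4243, 0.1116, 0.0918]), np.float64(0.003045533614572214))
knob on hood [0.4235 0.4672]
```

```bash
cat >> h.py <<'E'
def plan(way,cl,start=None,vmax=.042,wmax=.135):
    "waypoints (x,y,z,yaw exact): print rows for calls of <=5 rows"
    if start is None:
        s=robot.read_state(); M=R.from_rotvec(s['orientation']).as_matrix(); p=np.r_[s['tool_pos'],np.arctan2(M[1,1],M[0,1])]
    else: p=np.array(start,float)
    pts=[p]; brk=[]
    for w in way:
        w=np.array(w,float); a=pts[-1]; n=int(np.ceil(max(np.linalg.norm(w[:3]-a[:3])/vmax,abs(w[3]-a[3])/wmax)))
        pts+=[a+(w-a)*i/n for i in range(1,n+1)]
    for k in range(0,len(pts)-1,5):
        b=pts[k]; ey=np.array([np.cos(b[3]),np.sin(b[3])]); ex=np.array([-ey[1],ey[0]])
        print(';'.join('%g %.1f %.1f %.1f %.3f'%(cl,*(1e3*np.array([(q-b)[:2]@ex,(q-b)[:2]@ey,-(q-b)[2]])),b[3]-q[3]) for q in pts[k+1:k+6]))
E
python3 - <<'E'
from h import *
go()
plan([(.457,-.187,.22,.597)],.3)
E
```

```text
t 8.7 pos [420.8 470.6 295.1] open 92.9 F [-0.3 -0.  -0.9] pad 0.0  yaw 2.592 q6 -1.83
0.3 33.9 -23.4 4.7 0.125;0.3 67.7 -46.8 9.4 0.249;0.3 101.6 -70.2 14.1 0.374;0.3 135.5 -93.6 18.8 0.499;0.3 169.3 -117.0 23.5 0.623
0.3 13.8 -38.8 4.7 0.125;0.3 27.7 -77.5 9.4 0.249;0.3 41.5 -116.3 14.1 0.374;0.3 55.3 -155.1 18.8 0.499;0.3 69.2 -193.8 23.5 0.623
0.3 -11.4 -39.6 4.7 0.125;0.3 -22.8 -79.1 9.4 0.249;0.3 -34.2 -118.7 14.1 0.374;0.3 -45.6 -158.2 18.8 0.499;0.3 -57.0 -197.8 23.5 0.623
0.3 -32.3 -25.5 4.7 0.125
```

>>> arm_command(increments="0.3 34 -23 5 0.125;0.3 68 -47 9 0.25;0.3 102 -70 14 0.375;0.3 135 -94 19 0.5;0.3 169 -117 24 0.624")

```text
t: 9.2
tool_pos: [0.4307, 0.2629, 0.2669]
orientation: [0.612, -3.078, 0.002]
force: [0.6, -0.8, 0.8]
opening: 0.0654
gripper_force: 0.0
```

>>> arm_command(increments="0.3 14 -39 5 0.125;0.3 28 -77 9 0.25;0.3 41 -116 14 0.375;0.3 55 -155 19 0.5;0.3 69 -194 24 0.624")

```text
t: 9.7
tool_pos: [0.4419, 0.0577, 0.2432]
orientation: [-0.363, -3.117, 0.001]
force: [-0.2, -0.0, -0.5]
opening: 0.065
gripper_force: 0.0
```

>>> arm_command(increments="0.3 -11 -40 5 0.125;0.3 -23 -79 9 0.25;0.3 -34 -119 14 0.375;0.3 -46 -158 19 0.5;0.3 -57 -198 24 0.624")

```text
t: 10.2
tool_pos: [0.4529, -0.1477, 0.2192]
orientation: [-1.303, -2.855, -0.0]
force: [0.5, 0.6, 0.4]
opening: 0.065
gripper_force: 0.0
```

>>> arm_command(increments="0.3 -32 -25 5 0.125;0.3 -32 -25 5 0.125;0.3 -32 -25 5 0.125")

```text
t: 10.5
tool_pos: [0.4552, -0.1871, 0.2143]
orientation: [-1.472, -2.77, -0.001]
force: [-0.8, 0.1, -0.1]
opening: 0.0651
gripper_force: 0.0
```

```bash
cat >> h.py <<'E'
def wbar(c,name=None):
    robot.read_state(); m=robot.camera_model('wrist'); im=robot.read_camera('wrist')
    if name: cv2.imwrite(name,im)
    hw=cv2.cvtColor(im,cv2.COLOR_BGR2HSV)
    for cen,st,l in blobs(mask(im,c),300):
        ys,xs=np.nonzero(l); P=np.array([plane('wrist',p,.013,m)[:2] for p in zip(xs[::3],ys[::3])])
        mu=P.mean(0); ev,V=np.linalg.eigh(np.cov((P-mu).T)); a=V[:,1]; t=(P-mu)@a
        if abs(t).max()>.06: continue
        w=white(im,cen,110); W=plane('wrist',w,.011,m)[:2] if w is not None else None
        if W is not None and (mu-W)@a<0: a=-a
        mid=mu+a*((t.max()+t.min())/2 if a@V[:,1]>0 else -(t.max()+t.min())/2)
        print(c,'px',cen.round(),'col.mid',mid.round(4),'dir %.3f len %.3f wid %.3f'%(np.arctan2(a[1],a[0]),np.ptp(t),np.ptp((P-mu)@V[:,0])),'tail',W,'grip',(mid-.006*a).round(4))
E
python3 - <<'E'
from h import *
go((.457,-.187,.22),.597)
for c in('red','green','violet'): wbar(c,'pics/w4.png')
E
```

```text
t 10.5 pos [ 455.2 -187.1  214.3] open 65.1 F [-0.8  0.1 -0.1] pad 0.0  shift [-0.9  1.5 -5.7] yaw 0.594 q6 -1.09 turn -0.003
red px [327. 222.] col.mid [ 0.4616 -0.1915] dir -0.967 len 0.075 wid 0.022 tail [ 0.43341323 -0.14978593] grip [ 0.4582 -0.1866]
red px [330. 386.] col.mid [ 0.5756 -0.3453] dir 0.934 len 0.043 wid 0.026 tail [ 0.69011229 -0.48970729] grip [ 0.5721 -0.3501]
green px [440. 256.] col.mid [ 0.5764 -0.1547] dir 1.176 len 0.072 wid 0.025 tail [ 0.55198356 -0.21274174] grip [ 0.5741 -0.1602]
violet px [266. 314.] col.mid [ 0.4655 -0.3118] dir -1.483 len 0.075 wid 0.023 tail [ 0.46360086 -0.26094733] grip [ 0.4649 -0.3058]
```

View pics/w4.png

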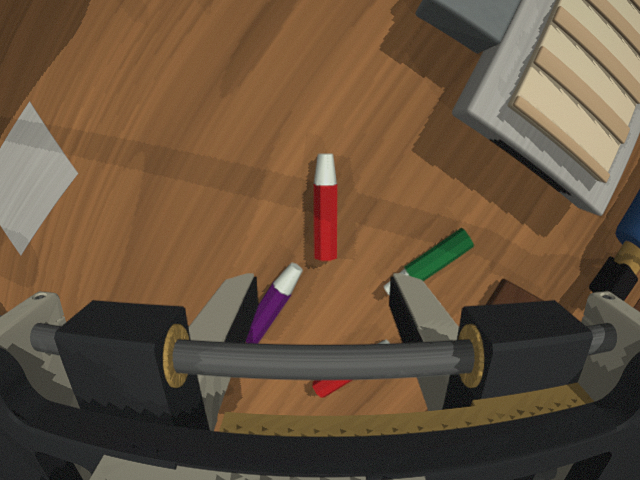

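Wrist view: the red bar (327,222) lies between the fingers, tail up (325,168); green (440,256), violet (266,314).

>>> arm_command(increments="0.3 -2 3 40 0;0.3 -2 3 80 0;0.3 -2 3 120 0;0.3 -2 3 155 0;0.3 -2 3 175 0", grip_force=25)

```text
t: 11.15
tool_pos: [0.4585, -0.1846, 0.0385]
orientation: [-1.467, -2.774, -0.0]
force: [0.1, -0.8, 0.6]
opening: 0.0651
gripper_force: 0.0
```

>>> arm_command(increments="0.3 0 0 8 0;0.3 0 0 8 0;0.3 0 0 8 0")

```text
t: 11.45
tool_pos: [0.4612, -0.1869, 0.035]
orientation: [1.47, 2.774, 0.0]
force: [0.1, 0.0, 0.7]
opening: 0.0648
gripper_force: 0.0
```

>>> arm_command(increments="1 0 0 0 0;1 0 0 0 0;1 0 0 0 0;1 0 0 0 0;1 0 0 0 0")

```text
t: 11.95
tool_pos: [0.4602, -0.1871, 0.0338]
orientation: [1.473, 2.775, -0.0]
force: [-0.2, 0.1, -0.0]
opening: 0.0297
gripper_force: 0.0
```

>>> arm_command(increments="1 0 0 0 0;1 0 0 0 0;1 0 0 0 0;1 0 0 -10 0;1 0 0 -25 0")

```text
t: 12.45
tool_pos: [0.4592, -0.1864, 0.0582]
orientation: [-1.472, -2.773, -0.0]
force: [0.5, 0.2, -1.8]
opening: 0.0216
gripper_force: 25.0
```

```bash
python3 - <<'E'
from h import *
go()
# bar origin is 8mm behind grip towards tail: origin=grip+.008*u when placed
y,c=.105,np.array([.575,.127]); u=np.array([np.cos(y),np.sin(y)]); v=np.array([-u[1],u[0]])
for g in(-.1,0,.1): print(g,c+g*v-.008*u)
t=c-.1*v-.008*u
plan([(.48,-.15,.16,.3),(*t,.16,y-np.pi/2)],1)
E
```

```text
t 12.4 pos [ 459.2 -186.4   58.2] open 21.6 F [ 0.5  0.2 -1.8] pad 25.0  yaw 0.595 q6 -1.08
-0.1 [0.57752478 0.02671229]
0 [0.56704406 0.12616154]
0.1 [0.55656334 0.2256108 ]
1 6.2 12.6 -33.9 0.098;1 12.3 25.1 -67.8 0.197;1 18.5 37.7 -101.8 0.295;1 25.0 50.5 -101.8 0.421;1 31.6 63.4 -101.8 0.547
1 12.3 7.6 -0.0 0.126;1 24.6 15.1 -0.0 0.252;1 36.8 22.7 -0.0 0.378;1 49.1 30.2 -0.0 0.505;1 61.4 37.8 -0.0 0.631
1 14.4 -1.1 -0.0 0.126;1 28.7 -2.3 -0.0 0.252;1 43.1 -3.4 -0.0 0.378;1 57.5 -4.5 -0.0 0.505;1 71.9 -5.7 -0.0 0.631
1 10.9 -9.4 -0.0 0.126;1 21.9 -18.8 -0.0 0.252
```

>>> arm_command(increments="1 6 12.5 -34 0.098;1 12 25 -68 0.197;1 18.5 38 -102 0.295;1 25 50.5 -102 0.421;1 31.5 63.5 -102 0.547")

```text
t: 12.95
tool_pos: [0.4964, -0.1251, 0.1632]
orientation: [2.171, 2.266, 0.003]
force: [0.2, -0.4, -1.0]
opening: 0.0217
gripper_force: 25.0
```

>>> arm_command(increments="1 12.3 7.6 0 0.126;1 24.6 15.1 0 0.252;1 36.8 22.7 0 0.378;1 49 30 0 0.505;1 61.4 37.8 0 0.631")

```text
t: 13.45
tool_pos: [0.53, -0.0615, 0.1612]
orientation: [2.77, 1.482, 0.0]
force: [-0.2, 0.0, -1.0]
opening: 0.0218
gripper_force: 25.0
```

>>> arm_command(increments="1 14.4 -1 0 0.126;1 28.7 -2.3 0 0.252;1 43 -3.4 0 0.378;1 57.5 -4.5 0 0.505;1 72 -5.7 0 0.631")

```text
t: 13.95
tool_pos: [0.5649, 0.0017, 0.1612]
orientation: [-3.093, -0.55, -0.0]
force: [-0.1, 0.3, -0.7]
opening: 0.0218
gripper_force: 25.0
```

>>> arm_command(increments="1 11 -9.4 0 0.126;1 22 -18.8 0 0.252;1 22 -18.8 0 0.252;1 22 -18.8 0 0.252")

```text
t: 14.35
tool_pos: [0.5786, 0.0263, 0.1609]
orientation: [3.137, 0.172, -0.0]
force: [-0.1, -0.4, -1.3]
opening: 0.0213
gripper_force: 25.0
```

```bash
python3 - <<'E'
from h import *
go((.5775,.0267,.1),.105-np.pi/2)
cv2.imwrite('pics/w5.png',robot.read_camera('wrist')); m=robot.camera_model('wrist'); print(m)
E
```

```text
t 14.3 pos [578.6  26.3 160.9] open 21.3 F [-0.1 -0.4 -1.3] pad 25.0  shift [-1.  -0.5 60.9] yaw -1.461 q6 1.42 turn 0.004
{'fx': 371.64829954431775, 'fy': 371.64829954431775, 'cx': 323.13557097486887, 'cy': 235.02009388339098, 'eye': array([0.65216271, 0.03454481, 0.30225865]), 'rotation': array([ 2.17781707, -1.95411993, -0.27040415])}
```

View pics/w5.png

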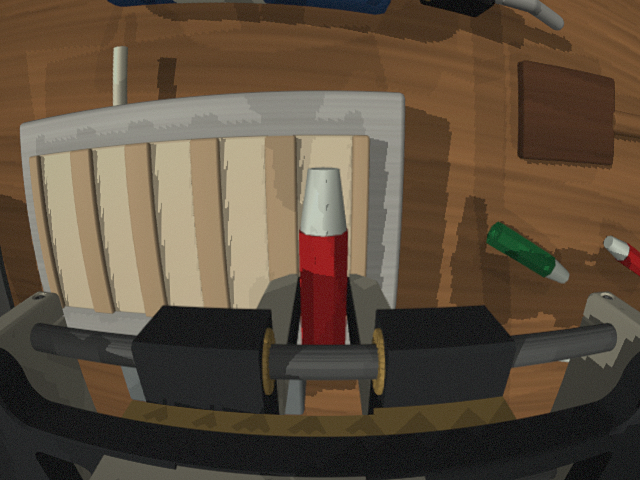

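Wrist view: bar held straight, tail tip (323,170); groove's far end between (298,137) and (351,137).

```bash
python3 - <<'E'
from h import *
m={'fx': 371.648,'fy':371.648, 'cx': 323.1356, 'cy': 235.02,'eye':np.array([0.65216271, 0.03454481, 0.30225865]), 'rotation':np.array([ 2.17781707, -1.95411993, -0.27040415])}
y,c=.105,np.array([.575,.127]); u=np.array([np.cos(y),np.sin(y)]); v=np.array([-u[1],u[0]])
f=lambda p,z:[round(float(x)*1e3,1) for x in ((plane('wrist',p,z,m)[:2]-c)@u,(plane('wrist',p,z,m)[:2]-c)@v)]
print('groove edges',f((298,137),.07),f((351,137),.065),'other grooves',[f(p,.07) for p in((41,156),(94,149),(150,143),(219,138),(366,137))],'tail',f((323,170),.139),'sawn side',f((324,232),.15))
E
```

```text
groove edges [64.7, -84.3] [64.8, -117.5] other grooves [[64.3, 117.5], [64.6, 62.6], [65.0, 15.5], [65.4, -33.8], [65.0, -126.4]] tail [50.8, -99.9] sawn side [25.6, -100.4]
```

>>> arm_command(increments="1 0 0 25 0;1 0 0 45 0;1 0 0 55 0;1 0 0 60 0;1 0 0 60 0")

```text
t: 14.9
tool_pos: [0.5785, 0.026, 0.1004]
orientation: [-3.137, -0.165, 0.001]
force: [0.2, 0.2, -0.9]
opening: 0.0217
gripper_force: 25.0
```

>>> arm_command(increments="1 0 0 1 0;1 0 0 2 0;1 0 0 2 0")

```text
t: 15.2
tool_pos: [0.5792, 0.0264, 0.0993]
orientation: [3.137, 0.165, 0.002]
force: [0.7, 0.6, -0.4]
opening: 0.0218
gripper_force: 25.0
```

>>> arm_command(increments="1 0 0 1 0;0.5 0 0 1 0;0.5 0 0 1 0;0.5 0 0 1 0;0.5 0 0 1 0")

```text
t: 15.7
tool_pos: [0.5788, 0.0264, 0.0976]
orientation: [3.137, 0.165, -0.0]
force: [0.3, 0.0, -0.1]
opening: 0.0453
gripper_force: 0.0
```

>>> arm_command(increments="0.5 0 0 -10 0;0.5 0 0 -40 0;0.5 0 0 -80 0;0.5 0 0 -80 0")

```text
t: 16.1
tool_pos: [0.5825, 0.0263, 0.1853]
orientation: [3.136, 0.165, 0.017]
force: [-0.0, 0.6, 0.7]
opening: 0.0464
gripper_force: 0.0
```

```bash
python3 - <<'E'
from h import *
go()
plan([(.48,-.29,.22,.005)],.3)
E
```

```text
t 16.1 pos [582.5  26.3 185.3] open 46.4 F [-0.   0.6  0.7] pad 0.0  yaw -1.466 q6 1.42
0.3 -12.3 27.6 -3.2 -0.134;0.3 -24.6 55.2 -6.3 -0.267;0.3 -36.8 82.9 -9.5 -0.401;0.3 -49.1 110.5 -12.6 -0.535;0.3 -61.4 138.1 -15.8 -0.669
0.3 -26.8 14.1 -3.2 -0.134;0.3 -53.5 28.1 -6.3 -0.267;0.3 -80.3 42.2 -9.5 -0.401;0.3 -107.0 56.2 -12.6 -0.535;0.3 -133.8 70.3 -15.8 -0.669
0.3 -29.7 -5.6 -3.2 -0.134
```

>>> arm_command(increments="0.3 -12.3 27.6 -3 -0.134;0.3 -24.6 55.2 -6 -0.267;0.3 -36.8 83 -9.5 -0.401;0.3 -49 110.5 -12.6 -0.535;0.3 -61.4 138 -16 -0.669")

```text
t: 16.6
tool_pos: [0.5317, -0.1183, 0.1941]
orientation: [2.906, 1.194, 0.001]
force: [1.4, -0.4, 0.5]
opening: 0.0652
gripper_force: 0.0
```

>>> arm_command(increments="0.3 -26.8 14 -3 -0.134;0.3 -53.5 28 -6 -0.267;0.3 -80.3 42 -9.5 -0.401;0.3 -107 56 -12.6 -0.535;0.3 -133.8 70.3 -16 -0.669")

```text
t: 17.1
tool_pos: [0.4851, -0.2622, 0.2101]
orientation: [2.353, 2.081, 0.0]
force: [-0.5, 0.3, -0.8]
opening: 0.0655
gripper_force: 0.0
```

>>> arm_command(increments="0.3 -29.7 -5.6 -3 -0.134;0.3 -29.7 -5.6 -3 -0.134;0.3 -29.7 -5.6 -3 -0.134;0.3 -29.7 -5.6 -3 -0.134")

```text
t: 17.5
tool_pos: [0.4764, -0.289, 0.2125]
orientation: [-2.216, -2.226, -0.001]
force: [-0.7, -0.8, 0.2]
opening: 0.0651
gripper_force: 0.0
```

```bash
python3 - <<'E'
from h import *
go((.4635,-.306,.033),.005)
wbar('violet');wbar('red')
T=robot.read_camera('top')
for b in blobs(mask(T,'red'),60): print(b[0],b[1])
b=[b for b in blobs(mask(T,'red'),60) if b[0][0]<250]
if b: print('placed red mid',plane('top',b[0][0],.076))
E
```

```text
t 17.5 pos [ 476.4 -289.   212.5] open 65.1 F [-0.7 -0.8  0.2] pad 0.0  shift [-17.1 -13.  179.5] yaw 0.004 q6 -0.64 turn -0.001
violet px [311. 236.] col.mid [ 0.464 -0.311] dir -1.544 len 0.073 wid 0.021 tail [ 0.46325834 -0.26016575] grip [ 0.4638 -0.305 ]
red px [427. 249.] col.mid [ 0.5779 -0.3229] dir -1.858 len 0.066 wid 0.025 tail [ 0.59210067 -0.28030624] grip [ 0.5796 -0.3172]
[200.95100223 254.91314031] [195 236  13  40 449]
[382.74336283 255.92035398] [375 250  23  12 113]
placed red mid [0.57423686 0.027121   0.076     ]
```

>>> arm_command(increments="0.3 -16 -13 40 0;0.3 -16 -13 80 0;0.3 -16 -13 120 0;0.3 -16 -13 155 0;0.3 -16 -13 172 0")

```text
t: 18.15
tool_pos: [0.4616, -0.3035, 0.0367]
orientation: [-2.211, -2.225, 0.001]
force: [0.2, 0.2, 0.3]
opening: 0.0653
gripper_force: 0.0
```

>>> arm_command(increments="0.3 0 0 8 0;0.3 0 0 8 0;1 0 0 8 0;1 0 0 8 0;1 0 0 8 0")

```text
t: 18.65
tool_pos: [0.4643, -0.3065, 0.0341]
orientation: [2.213, 2.226, 0.0]
force: [-0.7, -0.2, 0.3]
opening: 0.046
gripper_force: 0.0
```

>>> arm_command(increments="1 0 0 0 0;1 0 0 0 0;1 0 0 0 0;1 0 0 0 0;1 0 0 0 0")

```text
t: 19.15
tool_pos: [0.4635, -0.306, 0.0329]
orientation: [2.214, 2.228, 0.0]
force: [0.2, 0.2, 2.9]
opening: 0.0222
gripper_force: 25.0
```

>>> arm_command(increments="1 0 0 -10 0;1 0 0 -40 0;1 0 0 -80 0;1 0 0 -120 0;1 0 0 -135 0")

```text
t: 19.65
tool_pos: [0.4651, -0.3073, 0.173]
orientation: [2.21, 2.223, 0.001]
force: [1.0, -0.3, -0.6]
opening: 0.0218
gripper_force: 25.0
```

```bash
python3 - <<'E'
from h import *
go()
plan([(.567,.1262,.165,.105-np.pi/2)],1)
E
```

```text
t 19.6 pos [ 465.1 -307.3  173. ] open 21.8 F [ 1.  -0.3 -0.6] pad 25.0  yaw 0.006 q6 -0.68
1 39.3 9.5 0.7 0.134;1 78.7 19.0 1.5 0.268;1 118.0 28.5 2.2 0.401;1 157.4 38.0 2.9 0.535;1 196.7 47.5 3.6 0.669
1 36.8 -16.9 0.7 0.134;1 73.5 -33.9 1.5 0.268;1 110.3 -50.8 2.2 0.401;1 147.0 -67.8 2.9 0.535;1 183.8 -84.7 3.6 0.669
1 18.3 -36.1 0.7 0.134
```

>>> arm_command(increments="1 39.3 9.5 1 0.134;1 78.7 19 1.5 0.268;1 118 28.5 2 0.401;1 157.4 38 3 0.535;1 196.7 47.5 3.6 0.669")

```text
t: 20.15
tool_pos: [0.5092, -0.1072, 0.1633]
orientation: [-2.827, -1.369, 0.001]
force: [0.0, 0.3, -0.5]
opening: 0.0217
gripper_force: 25.0
```

>>> arm_command(increments="1 36.8 -17 1 0.134;1 73.5 -34 1.5 0.268;1 110.3 -51 2 0.401;1 147 -68 3 0.535;1 183.8 -84.7 3.6 0.669")

```text
t: 20.65
tool_pos: [0.5556, 0.0897, 0.1597]
orientation: [3.12, 0.366, -0.002]
force: [1.0, -0.2, -1.6]
opening: 0.0219
gripper_force: 25.0
```

>>> arm_command(increments="1 18.3 -36 1 0.134;1 18.3 -36 1 0.134;1 18.3 -36 1 0.134;1 18.3 -36 1 0.134")

```text
t: 21.05
tool_pos: [0.5648, 0.1267, 0.1588]
orientation: [3.137, 0.166, -0.002]
force: [-0.4, -0.4, -0.7]
opening: 0.0219
gripper_force: 25.0
```

```bash
cat >> h.py <<'E'
Y,C=.105,np.array([.575,.127]); U=np.array([np.cos(Y),np.sin(Y)]); V=np.array([-U[1],U[0]])
def kiln(p): d=np.array(p)[:2]-C; return np.round([1e3*d@U,1e3*d@V],1)
E
python3 - <<'E'
from h import *
go((.567,.1262,.0985),.105-np.pi/2)
m=robot.camera_model('wrist'); im=robot.read_camera('wrist'); cv2.imwrite('pics/w6.png',im)
s=robot.read_state()
for c,z in(('violet',s['tool_pos'][2]-.0985+.076),('red',.08)):
  for b in blobs(mask(im,c),500)[:2]: print(c,b[0],b[1],kiln(plane('wrist',b[0],z,m)))
E
```

```text
t 21.1 pos [564.8 126.7 158.8] open 21.9 F [-0.4 -0.4 -0.7] pad 25.0  shift [ 2.2  0.7 60.3] yaw -1.465 q6 1.60 turn 0.001
violet [321.19767828 282.65074627] [ 299  232   46  112 3015] [-5.7  2.3]
red [473.75182695 252.8465361 ] [ 453  200   44  107 3421] [-10.2 -98.2]
```

View pics/w6.png

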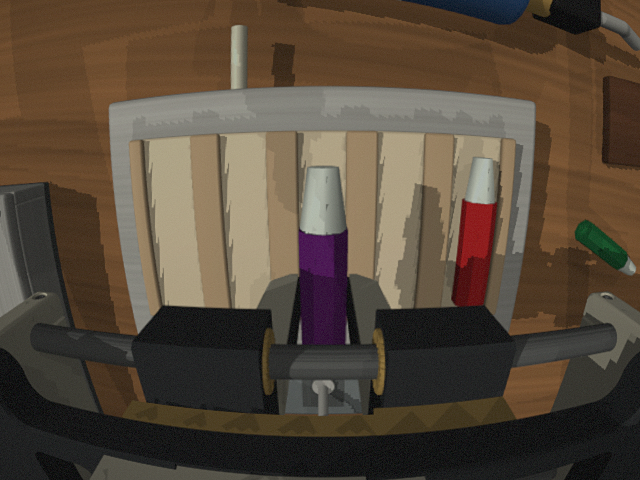

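The red bar lies in its groove (476,245); violet is aligned over the middle groove (322,170). Lowering.

>>> arm_command(increments="1 1 0 25 0;1 1 0 45 0;1 1 0 55 0;1 1 0 59 0;1 1 0 59 0")

```text
t: 21.6
tool_pos: [0.5662, 0.1269, 0.1003]
orientation: [3.137, 0.164, -0.001]
force: [0.7, -0.3, -0.6]
opening: 0.0216
gripper_force: 25.0
```

>>> arm_command(increments="1 0 0 1 0;1 0 0 2 0;0.5 0 0 2 0;0.5 0 0 2 0;0.5 0 0 2 0")

```text
t: 22.1
tool_pos: [0.5665, 0.1276, 0.0988]
orientation: [-3.137, -0.165, -0.001]
force: [0.1, -0.5, -0.3]
opening: 0.041
gripper_force: 0.0
```

>>> arm_command(increments="0.5 0 0 0 0;0.5 0 0 -10 0;0.5 0 0 -40 0;0.5 0 0 -80 0;0.5 0 0 -80 0")

```text
t: 22.6
tool_pos: [0.57, 0.128, 0.1862]
orientation: [-3.136, -0.165, -0.017]
force: [1.3, 0.1, 1.1]
opening: 0.0463
gripper_force: 0.0
```

```bash
python3 - <<'E'
from h import *
go()
plan([(.574,-.16,.21,1.19-np.pi/2)],.3)
E
```

```text
t 22.6 pos [570.  128.  186.2] open 46.3 F [1.3 0.1 1.1] pad 0.0  yaw -1.466 q6 1.60
0.3 -2.9 31.9 -2.6 -0.121;0.3 -5.8 63.8 -5.3 -0.241;0.3 -8.7 95.6 -7.9 -0.362;0.3 -11.6 127.5 -10.6 -0.482;0.3 -14.6 159.4 -13.2 -0.603
0.3 -20.5 24.6 -2.6 -0.121;0.3 -40.9 49.2 -5.3 -0.241;0.3 -61.4 73.8 -7.9 -0.362;0.3 -81.9 98.4 -10.6 -0.482
```

>>> arm_command(increments="0.3 -3 32 -3 -0.121;0.3 -6 64 -5 -0.241;0.3 -9 95.6 -8 -0.362;0.3 -12 127.5 -11 -0.482;0.3 -15 159.4 -13 -0.603")

```text
t: 23.1
tool_pos: [0.5681, -0.0338, 0.1921]
orientation: [2.944, 1.096, 0.001]
force: [0.1, -0.1, 0.3]
opening: 0.065
gripper_force: 0.0
```

>>> arm_command(increments="0.3 -20.5 24.6 -3 -0.121;0.3 -41 49 -5 -0.241;0.3 -61 74 -8 -0.362;0.3 -82 98.4 -10.6 -0.482;0.3 -82 98.4 -10.6 -0.482")

```text
t: 23.6
tool_pos: [0.5696, -0.1645, 0.2029]
orientation: [2.6, 1.761, -0.0]
force: [-0.2, -0.2, -0.2]
opening: 0.0649
gripper_force: 0.0
```

>>> arm_command(increments="0.3 0 0 0 0;0.3 0 0 0 0")

```text
t: 23.8
tool_pos: [0.5697, -0.1598, 0.202]
orientation: [-2.602, -1.759, -0.0]
force: [0.5, 0.0, 0.0]
opening: 0.065
gripper_force: 0.0
```

```bash
python3 - <<'E'
from h import *
go((.5745,-.162,.033),1.195-np.pi/2)
wbar('green','pics/w7.png')
E
```

```text
t 23.8 pos [ 569.7 -159.8  202. ] open 65.0 F [0.5 0.  0. ] pad 0.0  shift [ -0.3   5.4 169. ] yaw -0.382 q6 0.02 turn -0.006
green px [330. 209.] col.mid [ 0.5764 -0.1563] dir 1.217 len 0.074 wid 0.021 tail [ 0.55819998 -0.2039807 ] grip [ 0.5743 -0.162 ]
```

>>> arm_command(increments="0.3 0 5 40 -0.022;0.3 0 5 80 -0.022;0.3 0 5 120 -0.022;0.3 0 5 150 -0.022;0.3 0 5 163 -0.022")

```text
t: 24.35
tool_pos: [0.572, -0.1604, 0.0352]
orientation: [-2.578, -1.787, 0.005]
force: [-0.1, -0.7, -0.0]
opening: 0.0649
gripper_force: 0.0
```

>>> arm_command(increments="0.3 0 0 6 0;0.3 0 0 6 0;1 0 0 6 0;1 0 0 6 0;1 0 0 6 0")

```text
t: 24.85
tool_pos: [0.5754, -0.1629, 0.0346]
orientation: [2.581, 1.788, 0.002]
force: [0.7, -0.6, 0.2]
opening: 0.0458
gripper_force: 0.0
```

>>> arm_command(increments="1 0 0 0 0;1 0 0 0 0;1 0 0 0 0;1 0 0 0 0;1 0 0 0 0")

```text
t: 25.35
tool_pos: [0.5745, -0.1626, 0.0332]
orientation: [2.582, 1.789, 0.0]
force: [-0.5, 0.6, 1.5]
opening: 0.0219
gripper_force: 25.0
```

>>> arm_command(increments="1 0 0 -10 0;1 0 0 -40 0;1 0 0 -80 0;1 0 0 -120 0;1 0 0 -130 0")

```text
t: 25.85
tool_pos: [0.5771, -0.1635, 0.1696]
orientation: [2.577, 1.785, 0.008]
force: [0.2, -0.8, -0.3]
opening: 0.0217
gripper_force: 25.0
```

```bash
python3 - <<'E'
from h import *
go()
plan([(.5565,.2256,.165,.105+np.pi/2)],1)
E
```

```text
t 25.9 pos [ 577.1 -163.5  169.6] open 21.7 F [ 0.2 -0.8 -0.3] pad 25.0  yaw -0.359 q6 -0.00
1 22.3 -9.7 0.3 -0.127;1 44.6 -19.5 0.6 -0.254;1 66.9 -29.2 0.9 -0.382;1 89.3 -39.0 1.2 -0.509;1 111.6 -48.7 1.4 -0.636
1 23.7 5.4 0.3 -0.127;1 47.5 10.8 0.6 -0.254;1 71.2 16.2 0.9 -0.382;1 95.0 21.6 1.2 -0.509;1 118.7 27.1 1.4 -0.636
1 15.9 18.5 0.3 -0.127;1 31.8 36.9 0.6 -0.254;1 47.7 55.4 0.9 -0.382;1 63.6 73.8 1.2 -0.509;1 79.4 92.3 1.4 -0.636
1 1.8 24.3 0.3 -0.127
```

>>> arm_command(increments="1 22.3 -9.7 0 -0.127;1 44.6 -19.5 0 -0.254;1 67 -29 1 -0.382;1 89 -39 1 -0.509;1 111.6 -48.7 1 -0.636")

```text
t: 26.35
tool_pos: [0.5673, -0.04, 0.1616]
orientation: [-1.887, -2.511, 0.001]
force: [0.4, -0.1, -0.7]
opening: 0.0218
gripper_force: 25.0
```

>>> arm_command(increments="1 23.7 5.4 0 -0.127;1 47.5 11 0 -0.254;1 71 16 1 -0.382;1 95 21.6 1 -0.509;1 118.7 27 1 -0.636")

```text
t: 26.85
tool_pos: [0.5609, 0.0816, 0.1606]
orientation: [-1.007, -2.975, 0.0]
force: [0.3, -0.0, -0.5]
opening: 0.0218
gripper_force: 25.0
```

>>> arm_command(increments="1 16 18.5 0 -0.127;1 31.8 37 0 -0.254;1 47.7 55.4 1 -0.382;1 63.6 73.8 1 -0.509;1 79.4 92.3 1 -0.636")

```text
t: 27.35
tool_pos: [0.5544, 0.2031, 0.1595]
orientation: [-0.026, -3.14, 0.001]
force: [0.3, -0.1, -0.7]
opening: 0.0215
gripper_force: 25.0
```

>>> arm_command(increments="1 2 24 0 -0.127;1 2 24 0 -0.127;1 2 24 0 -0.127;1 2 24 0 -0.127")

```text
t: 27.75
tool_pos: [0.5535, 0.2254, 0.1597]
orientation: [0.162, -3.137, 0.001]
force: [-1.2, 0.5, -0.9]
opening: 0.0217
gripper_force: 25.0
```

```bash
python3 - <<'E'
from h import *
go((.5565,.2256,.0985),.105+np.pi/2)
E
```

```text
t 27.8 pos [553.5 225.4 159.7] open 21.7 F [-1.2  0.5 -0.9] pad 25.0  shift [-3.1 -0.1 61.2] yaw 1.674 q6 -1.37 turn -0.002
```

>>> arm_command(increments="1 -3 0 25 0;1 -3 0 45 0;1 -3 0 55 0;1 -3 0 60 0;1 -3 0 60 0")

```text
t: 28.25
tool_pos: [0.5564, 0.226, 0.0997]
orientation: [0.163, -3.137, 0.0]
force: [-0.6, 0.4, -0.7]
opening: 0.0217
gripper_force: 25.0
```

>>> arm_command(increments="1 0 0 1 0;1 0 0 2 0;0.5 0 0 2 0;0.5 0 0 2 0;0.5 0 0 2 0")

```text
t: 28.75
tool_pos: [0.5568, 0.2267, 0.0985]
orientation: [-0.165, 3.137, 0.0]
force: [1.1, -0.9, 0.1]
opening: 0.0406
gripper_force: 0.0
```

>>> arm_command(increments="0.5 0 0 0 0;0.5 0 0 -10 0;0.5 0 0 -40 0;0.5 0 0 -80 0;0.5 0 0 -110 0")

```text
t: 29.25
tool_pos: [0.557, 0.2267, 0.2113]
orientation: [-0.165, 3.135, 0.001]
force: [1.0, -0.2, 0.7]
opening: 0.0465
gripper_force: 0.0
```

```bash
python3 - <<'E'
from h import *
go()
plan([(.41,.36,.33,.105+np.pi/2)],0)
E
```

```text
t 29.2 pos [557.  226.7 211.3] open 46.5 F [ 1.  -0.2  0.7] pad 0.0  yaw 1.676 q6 -1.37
0 22.0 24.7 -19.8 0.000;0 44.1 49.3 -39.6 0.000;0 66.1 74.0 -59.4 0.000;0 88.1 98.6 -79.2 0.000;0 110.2 123.3 -98.9 0.000
0 22.0 24.7 -19.8 0.000
```

>>> arm_command(increments="0 22 25 -20 0;0 44 49 -40 0;0 66 74 -59 0;0 88 99 -79 0;0 110 123 -99 0")

```text
t: 29.75
tool_pos: [0.4331, 0.338, 0.3088]
orientation: [-0.165, 3.136, 0.001]
force: [0.3, 0.6, -0.2]
opening: 0.0819
gripper_force: 0.0
```

>>> arm_command(increments="0 10 25 -20 0;0 10 25 -20 0;0 10 25 -20 0;0 10 25 -20 0")

```text
t: 30.15
tool_pos: [0.4219, 0.3603, 0.3261]
orientation: [0.164, -3.136, 0.002]
force: [0.1, -0.1, 0.4]
opening: 0.0927
gripper_force: 0.0
```

```bash
python3 - <<'E'
from h import *
go()
m=robot.camera_model('wrist'); im=robot.read_camera('wrist'); cv2.imwrite('pics/w8.png',im); print(m['eye'].tolist(),m['rotation'].tolist())
T=robot.read_camera('top');S=robot.read_camera('side');cv2.imwrite('pics/s8.png',S)
cv2.imwrite('pics/ts8.png',np.hstack([cv2.resize(T[180:330,40:240],None,fx=2,fy=2),cv2.resize(S[100:250,50:250],None,fx=2,fy=2)]))
for c in('red','violet','green'):
    b=[b for b in blobs(mask(T,c),60) if b[0][0]<240]
    for q in b:
        w=white(T,q[0]); print(c,kiln(plane('top',q[0],.078)), None if w is None else kiln(plane('top',w,.076)))
        s=[tri(ray('top',q[0]),ray('side',x[0])) for x in blobs(mask(S,c),60)]
        print(min(s,key=lambda x:x[1]) if s else None)
E
```

```text
t 30.1 pos [421.9 360.3 326.1] open 92.7 F [ 0.1 -0.1  0.4] pad 0.0  yaw 1.675 q6 -1.06
[0.34635825588039976, 0.3529305488733872, 0.4677091279255739] [1.970555987087517, 2.18707566987907, 0.3004150777736716]
red [-11.8 -99.7] None
(array([ 0.60866261,  0.20988356, -0.81730908]), np.float64(0.0019820044007951643))
green [-16.1 100.6] None
(array([0.54918087, 0.22590364, 0.07630892]), np.float64(0.0015056465762458276))
```

View pics/w8.png

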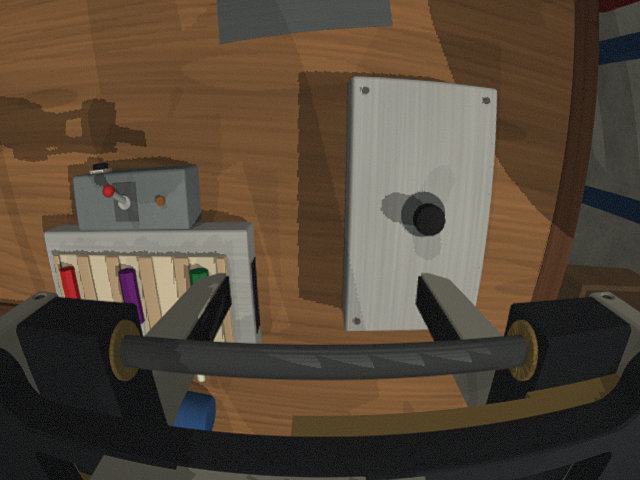

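View pics/ts8.png

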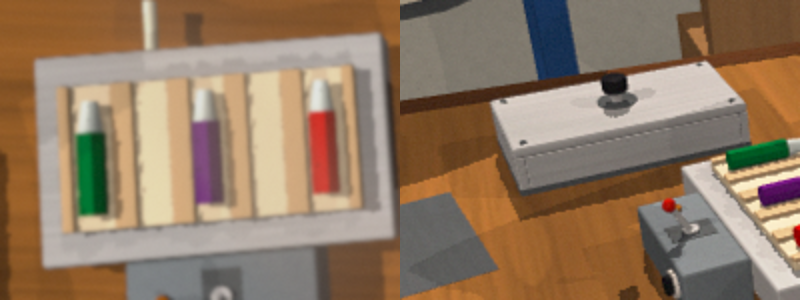

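All three bars lie along their grooves with sawn ends to the box. Wrist: hood knob (430,218), roof screws (365,90), (486,100), (357,321).

```bash
python3 - <<'E'
from h import *
np.set_printoptions(precision=4,suppress=True)
m={'fx': 371.648,'fy':371.648, 'cx': 323.1356, 'cy': 235.02,'eye':np.array([0.34635825588039976, 0.3529305488733872, 0.4677091279255739]), 'rotation':np.array([1.970555987087517, 2.18707566987907, 0.3004150777736716])}
S=cv2.imread('pics/s8.png')
kb=[b for b in blobs(cv2.inRange(S,(0,0,0),(45,45,45)),60,400) if 120<b[0][0]<200 and 120<b[0][1]<170]
print([b[0] for b in kb])
print('knob top',plane('wrist',(430,218),.1,m),[tri(ray('wrist',(429,216),m),ray('side',b[0])) for b in kb])
a,b,c=[plane('wrist',p,.065,m)[:2] for p in((365,90),(486,100),(357,321))]
print(a,b,c,'center',(b+c)/2,'long ang',np.arctan2(*(c-a)[::-1]),'short',np.arctan2(*(b-a)[::-1]),np.linalg.norm(c-a),np.linalg.norm(b-a))
go()
E
```

```text
[array([156.4815, 141.4537])]
knob top [0.4188 0.4726 0.1   ] [(array([0.4212, 0.4751, 0.0882]), np.float64(0.00405648258277527))]
[0.2939 0.3924] [0.281 0.532] [0.5634 0.4175] center [0.4222 0.4747] long ang 0.09282557574524622 short 1.6629314281482976 0.2707070849121183 0.1401714796044355
t 30.3 pos [422.  360.1 325.9] open 92.4 F [-0.1  0.3  0.2] pad 0.0  yaw 1.675 q6 -1.06
```

```bash
python3 - <<'E'
from h import *
go((.4205,.4735,.0965))
plan([(.4205,.4735,.2,1.675),(.4205,.4735,.0965,1.675)],0,vmax=.04)
E
```

```text
t 30.3 pos [422.  360.1 325.9] open 92.4 F [-0.1  0.3  0.2] pad 0.0  shift [-10.6 113.2 229.2] yaw 1.675 q6 -1.06
0 -2.0 22.6 25.2 -0.000;0 -4.1 45.2 50.4 -0.000;0 -6.1 67.8 75.5 -0.000;0 -8.2 90.4 100.7 -0.000;0 -10.2 113.0 125.9 -0.000
0 0.0 0.0 34.5 0.000;0 0.0 0.0 69.0 0.000;0 0.0 0.0 103.5 0.000
```

>>> arm_command(increments="0 -2 22.6 25 0;0 -4 45 50 0;0 -6 68 75.5 0;0 -8 90.5 101 0;0 -10.5 113 126 0")

```text
t: 30.8
tool_pos: [0.4205, 0.4745, 0.1991]
orientation: [0.163, -3.136, 0.002]
force: [-0.9, -0.6, -0.1]
opening: 0.0929
gripper_force: 0.0
```

>>> arm_command(increments="0 0 0 0 0;0 0 0 0 0;0 0 0 0 0")

```text
t: 31.1
tool_pos: [0.4211, 0.4741, 0.2022]
orientation: [-0.164, 3.136, 0.001]
force: [-0.3, 0.2, -0.0]
opening: 0.0929
gripper_force: 0.0
```

```bash
python3 - <<'E'
from h import *
np.set_printoptions(precision=4,suppress=True)
go((.4205,.4735,.0965))
m=robot.camera_model('wrist'); im=robot.read_camera('wrist'); cv2.imwrite('pics/w9.png',im)
for b in blobs(cv2.inRange(im[100:290,200:460],(0,0,0),(50,50,50)),300,8000): print(b[0]+[200,100],b[1],plane('wrist',b[0]+[200,100],.1,m))
E
```

```text
t 31.1 pos [421.1 474.1 202.2] open 92.9 F [-0.3  0.2 -0. ] pad 0.0  shift [  0.8  -0.6 105.7] yaw 1.675 q6 -0.91
[321.8312 242.4069] [  97  112   50   56 1902] [0.419  0.4737 0.1   ]
```

>>> arm_command(increments="0 1 0 35 0;0 1 0 70 0;0 1 0 95 0;0 1 0 105 0;0 1 0 105 0", grip_force=58)

```text
t: 31.65
tool_pos: [0.4192, 0.4737, 0.0956]
orientation: [0.164, -3.136, 0.002]
force: [0.1, 0.0, 0.4]
opening: 0.093
gripper_force: 0.0
```

>>> arm_command(increments="1 0 0 0 0;1 0 0 0 0;1 0 0 0 0;1 0 0 0 0;1 0 0 0 0")

```text
t: 32.15
tool_pos: [0.4194, 0.4748, 0.0966]
orientation: [-0.165, 3.137, 0.001]
force: [0.4, -0.3, -0.1]
opening: 0.0575
gripper_force: 0.0
```

>>> arm_command(increments="1 0 0 0 0;1 0 0 0 0;1 0 0 0 0;1 0 0 0 0;1 0 0 0 0")

```text
t: 32.65
tool_pos: [0.4193, 0.4741, 0.0959]
orientation: [0.165, -3.137, 0.001]
force: [-0.1, -2.9, 1.3]
opening: 0.0332
gripper_force: 58.0
```

>>> arm_command(increments="1 0 0 -8 0;1 0 0 -30 0;1 0 0 -60 0;1 0 0 -90 0;1 0 0 -120 0")

```text
t: 33.15
tool_pos: [0.4184, 0.4741, 0.2159]
orientation: [0.165, -3.135, 0.002]
force: [0.5, 0.9, -7.9]
opening: 0.033
gripper_force: 58.0
```

>>> arm_command(increments="1 0 0 -12 0;1 0 0 -12 0.08;1 0 0 -12 0.2;1 0 0 -12 0.32;1 0 0 -12 0.44")

```text
t: 33.65
tool_pos: [0.4185, 0.474, 0.2259]
orientation: [-0.531, -3.094, 0.004]
force: [-0.0, 0.4, -8.6]
opening: 0.0332
gripper_force: 58.0
```

>>> arm_command(increments="1 0 0 0 0.12;1 0 0 0 0.24;1 0 0 0 0.36;1 0 0 0 0.48;1 0 0 0 0.60")

```text
t: 34.15
tool_pos: [0.4185, 0.474, 0.2259]
orientation: [-1.422, -2.8, 0.004]
force: [-0.4, 0.6, -7.7]
opening: 0.0329
gripper_force: 58.0
```

>>> arm_command(increments="1 0 0 0 0.12;1 0 0 0 0.24;1 0 0 0 0.36;1 0 0 0 0.46;1 0 0 0 0.519")

```text
t: 34.65
tool_pos: [0.4185, 0.474, 0.2259]
orientation: [-2.092, -2.343, 0.005]
force: [0.7, 1.1, -7.9]
opening: 0.033
gripper_force: 58.0
```

```bash
python3 - <<'E'
from h import *
go()
plan([(.575,.127,.225,.116)],1,vmax=.035)
E
```

```text
t 34.6 pos [418.5 474.  225.9] open 33.0 F [ 0.7  1.1 -7.9] pad 58.0  yaw 0.113 q6 0.65
1 -33.0 10.6 0.1 -0.000;1 -65.9 21.1 0.2 -0.001;1 -98.9 31.7 0.2 -0.001;1 -131.8 42.3 0.3 -0.001;1 -164.8 52.9 0.4 -0.001
1 -33.0 10.5 0.1 -0.000;1 -65.9 21.1 0.2 -0.001;1 -98.9 31.6 0.2 -0.001;1 -131.9 42.1 0.3 -0.001;1 -164.8 52.7 0.4 -0.001
1 -33.0 10.5 0.1 -0.000
```

>>> arm_command(increments="1 -20 6.4 0 0;1 -50 16 0 0;1 -83 26.6 0 0;1 -116 37 0 0;1 -149 48 0 0")

```text
t: 35.15
tool_pos: [0.4838, 0.3307, 0.2261]
orientation: [-2.086, -2.347, 0.004]
force: [0.6, 0.4, -8.2]
opening: 0.0329
gripper_force: 58.0
```

>>> arm_command(increments="1 -33 10.5 0 0;1 -66 21 0 0;1 -99 31.6 0 0;1 -132 42 0 0;1 -165 52.8 0 0")

```text
t: 35.65
tool_pos: [0.5556, 0.1731, 0.2262]
orientation: [-2.086, -2.346, 0.003]
force: [0.3, 0.4, -8.4]
opening: 0.0329
gripper_force: 58.0
```

>>> arm_command(increments="1 -25 8 0 0;1 -42 13.5 0 0;1 -48 15.5 0 0;1 -48 15.5 0 0;1 -48 15.5 0 0")

```text
t: 36.15
tool_pos: [0.5765, 0.1296, 0.2276]
orientation: [-2.086, -2.347, 0.0]
force: [-0.2, 0.2, -8.1]
opening: 0.0331
gripper_force: 58.0
```

```bash
python3 - <<'E'
from h import *
go((.575,.127,.21))
m=robot.camera_model('wrist');print(m['eye'].tolist(),m['rotation'].tolist());cv2.imwrite('pics/w10.png',robot.read_camera('wrist'))
T=robot.read_camera('top');cv2.imwrite('pics/t10.png',T)
E
```

```text
t 36.1 pos [576.5 129.6 227.6] open 33.1 F [-0.2  0.2 -8.1] pad 58.0  shift [-2.5 -1.8 17.6] yaw 0.118 q6 0.02
[0.5668407908608505, 0.2044741936141264, 0.3691867564416371] [2.864985240414949, 0.16810523956328005, 0.022025445220466372]
```

View pics/w10.png

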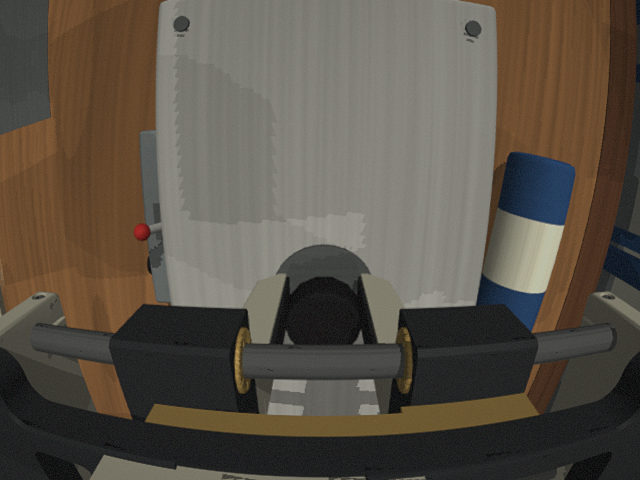

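View pics/t10.png

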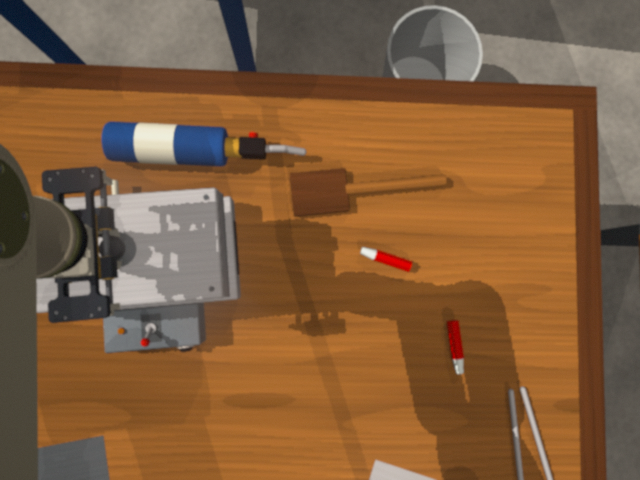

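Wrist: left roof screws (181,23), (473,29). Top: right roof screws (206,197), (212,289).

```bash
python3 - <<'E'
from h import *
m={'fx': 371.648,'fy':371.648, 'cx': 323.1356, 'cy': 235.02,'eye':np.array([0.5668407908608505, 0.2044741936141264, 0.3691867564416371]),'rotation':np.array([2.864985240414949, 0.16810523956328005, 0.022025445220466372])}
z=.1966
A=[plane('wrist',p,z,m)[:2] for p in((181,23),(473,29))]
B=[plane('top',p,z)[:2] for p in((212,289),(206,197))]
print(A,B,np.linalg.norm(A[0]-A[1]),np.linalg.norm(B[0]-B[1]),np.linalg.norm(A[0]-B[0]))
a=A[1]-A[0];b=B[1]-B[0];l=(A[0]+A[1]-B[0]-B[1])/2
print('yaws',np.arctan2(a[1],a[0]),np.arctan2(b[1],b[0]),'long',np.arctan2(-l[0],l[1]),'centre',(sum(A)+sum(B))/4,'kiln',kiln((sum(A)+sum(B))/4))
print('tcp kiln',kiln(robot.read_state()['tool_pos'])); go()
E
```

```text
[array([0.49160943, 0.25436809]), array([0.63246839, 0.26828121])] [array([ 0.51869253, -0.01642775]), array([ 0.65839963, -0.00128173])] 0.14154441987048674 0.14052571213642492 0.27214679899846
yaws 0.09845402726049161 0.10799087901072568 long 0.09779653645360113 centre [0.5752925  0.12623495] kiln [ 0.2 -0.8]
tcp kiln [1.9 2.7]
t 36.2 pos [576.6 129.8 227.9] open 32.8 F [-0.2 -0.1 -8.5] pad 58.0  yaw 0.118 q6 0.02
```

>>> arm_command(increments="1 0 0 15 0;1 0 0 30 0;1 0 0 42 0;1 0 0 50 0;1 0 0 55 0")

```text
t: 36.75
tool_pos: [0.5762, 0.1285, 0.1712]
orientation: [-2.087, -2.346, 0.003]
force: [0.3, -0.5, -8.0]
opening: 0.0332
gripper_force: 58.0
```

>>> arm_command(increments="1 0 0 5 0;1 0 0 10 0;1 0 0 15 0;1 0 0 18 0;1 0 0 18 0")

```text
t: 37.25
tool_pos: [0.5768, 0.1285, 0.1545]
orientation: [-2.088, -2.347, 0.001]
force: [-0.4, -0.6, -7.7]
opening: 0.0335
gripper_force: 58.0
```

>>> arm_command(increments="1 0 0 1 0;1 0 0 2 0;1 0 0 3 0;1 0 0 3.5 0;1 0 0 3.5 0")

```text
t: 37.75
tool_pos: [0.577, 0.1286, 0.1515]
orientation: [-2.088, -2.347, 0.0]
force: [0.0, 0.4, -8.0]
opening: 0.0331
gripper_force: 58.0
```

>>> arm_command(increments="1 0 0 1 0;1 0 0 1.5 0;1 0 0 2 0;1 0 0 2 0")

```text
t: 38.15
tool_pos: [0.5774, 0.1286, 0.1509]
orientation: [2.087, 2.347, 0.001]
force: [-5.4, -0.8, 4.3]
opening: 0.0329
gripper_force: 58.0
```

Seated (weight taken at the expected height). Release and rise.

>>> arm_command(increments="0 0 0 0 0;0 0 0 0 0;0 0 0 0 0;0 0 0 0 0;0 0 0 0 0")

```text
t: 38.65
tool_pos: [0.5772, 0.1286, 0.1496]
orientation: [2.088, 2.347, 0.0]
force: [-0.1, -0.1, -0.3]
opening: 0.0685
gripper_force: 0.0
```

>>> arm_command(increments="0 0 0 0 0;0 0 0 0 0;0 0 0 -30 0;0 0 0 -70 0;0 0 0 -110 0")

```text
t: 39.15
tool_pos: [0.5764, 0.1285, 0.2601]
orientation: [-2.087, -2.347, 0.002]
force: [0.4, 0.4, -0.5]
opening: 0.0928
gripper_force: 0.0
```

```bash
python3 - <<'E'
from h import *
go()
# switch: closed fingers, behind the tip on the robot side
b=C-.185*U
plan([(*(C-.19*U),.20,Y+np.pi/2-np.pi)],1); plan([(*(C-.19*U),.20,.118)],1)
S=robot.read_camera('side');cv2.imwrite('pics/s11.png',cv2.resize(S[110:290,130:350],None,fx=3,fy=3))
print('tip now side',[tri(ray('top',(144.4,341.8)),ray('side',x[0])) for x in blobs(mask(S,'red'),10,100) if 150<x[0][0]<230])
E
```

```text
t 39.1 pos [576.4 128.5 260.1] open 92.8 F [ 0.4  0.4 -0.5] pad 0.0  yaw 0.117 q6 0.02
1 0.1 -16.0 5.0 0.132;1 0.2 -31.9 10.0 0.264;1 0.2 -47.9 15.0 0.396;1 0.3 -63.9 20.0 0.528;1 0.4 -79.8 25.0 0.659
1 -9.7 -12.7 5.0 0.132;1 -19.4 -25.3 10.0 0.264;1 -29.1 -38.0 15.0 0.396;1 -38.9 -50.7 20.0 0.528;1 -48.6 -63.3 25.0 0.659
1 -15.4 -4.1 5.0 0.132;1 -30.9 -8.1 10.0 0.264
1 0.2 -38.3 12.0 -0.000;1 0.4 -76.6 24.0 -0.000;1 0.6 -114.9 36.0 -0.001;1 0.8 -153.3 48.1 -0.001;1 1.0 -191.6 60.1 -0.001
tip now side [(array([0.42438886, 0.11215325, 0.09176627]), np.float64(0.0024754862396373536))]
```

View pics/s11.png

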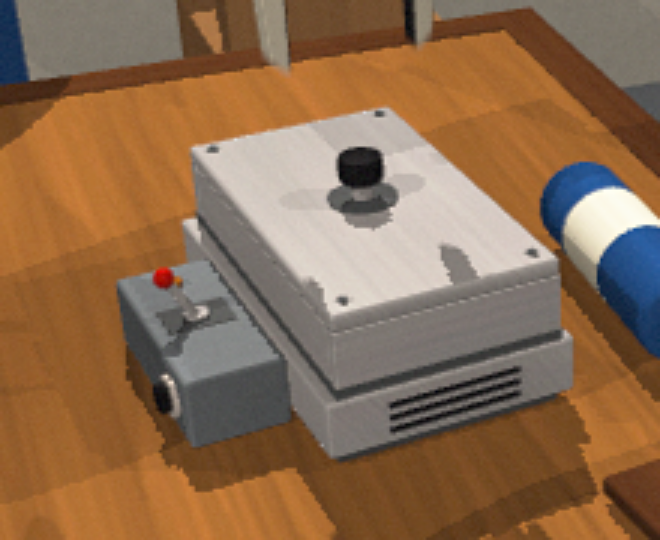

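Side view: the hood sits level on the ledge all round; switch still off. Now the switch, with shut fingers.

>>> arm_command(increments="1 0 -39 8 0;1 0 -78 16 0;1 0 -117 24 0;1 0 -156 32 0;1 0 -195 40 0", grip_force=20)

```text
t: 39.7
tool_pos: [0.382, 0.1056, 0.2189]
orientation: [2.088, 2.348, 0.0]
force: [-0.9, -0.2, 0.4]
opening: 0.0579
gripper_force: 0.0
```

>>> arm_command(increments="1 0 0 0 0;1 0 0 0 0;1 0 0 0 0;1 0 0 0 0;1 0 0 0 0")

```text
t: 40.2
tool_pos: [0.3843, 0.1059, 0.2199]
orientation: [2.088, 2.347, 0.0]
force: [-0.0, -0.4, -0.1]
opening: 0.0177
gripper_force: 0.0
```

```bash
python3 - <<'E'
from h import *
go((*(C-.195*U),.105),Y)
print(kiln(robot.read_state()['tool_pos']),kiln((.4235,.113)))
E
```

```text
t 40.2 pos [384.3 105.9 219.9] open 17.7 F [-0.  -0.4 -0.1] pad 0.0  shift [  1.1  -3.1 114.9] yaw 0.117 q6 0.02 turn 0.012
[-191.9   -1. ] [-152.1    2. ]
```

>>> arm_command(increments="1 2 -8 30 0;1 2 -8 60 0;1 2 -8 90 0;1 2 -8 115 0;1 2 -8 115 0")

```text
t: 40.7
tool_pos: [0.3728, 0.1065, 0.1011]
orientation: [-2.085, -2.344, 0.008]
force: [-0.4, 0.5, 0.6]
opening: 0.0004
gripper_force: 0.0
```

>>> arm_command(increments="1 0 10 0 0;1 0 20 0 0;1 0 30 0 0;1 0 40 0 0;1 0 48 0 0")

```text
t: 41.2
tool_pos: [0.4244, 0.1127, 0.1062]
orientation: [2.087, 2.347, 0.001]
force: [-2.5, 0.6, 1.8]
opening: 0.0005
gripper_force: 1.0
```

>>> arm_command(increments="1 0 4 0 0;1 0 8 0 0;1 0 11 0 0;1 0 11 0 0")

```text
t: 41.6
tool_pos: [0.4341, 0.1138, 0.1046]
orientation: [2.088, 2.347, 0.0]
force: [-0.6, -0.2, 0.0]
opening: 0.0002
gripper_force: 0.0
```

```bash
python3 - <<'E'
from h import *
go()
print(kiln(robot.read_state()['tool_pos']))
S=robot.read_camera('side');cv2.imwrite('pics/s12.png',S)
for x in blobs(mask(S,'red'),8,120):
    if 150<x[0][0]<240 and x[0][1]>150: print(x[0],kiln(plane('side',x[0],.092)))
E
```

```text
t 41.6 pos [434.1 113.8 104.6] open 0.2 F [-0.6 -0.2  0. ] pad 0.0  yaw 0.117 q6 0.03
[-141.5    1.6]
[198.48484848 197.27272727] [-115.9    6.1]
```

>>> arm_command(increments="1 0 3 0 0;1 0 5 0 0;1 0 5 0 0")

```text
t: 41.95
tool_pos: [0.4387, 0.1143, 0.1043]
orientation: [-2.088, -2.347, 0.001]
force: [-0.9, -0.3, -0.5]
opening: 0.0004
gripper_force: 0.4
```

>>> arm_command(increments="1 0 -30 0 0;1 0 -60 0 0;1 0 -60 -40 0;1 0 -60 -80 0;1 0 -60 -120 0")

```text
t: 42.45
tool_pos: [0.3786, 0.1073, 0.2257]
orientation: [2.088, 2.348, 0.0]
force: [1.2, -0.0, 0.5]
opening: 0.0007
gripper_force: 0.0
```

>>> arm_command(increments="1 0 0 0 0;1 0 0 0 0;1 0 0 0 0")

```text
t: 42.75
tool_pos: [0.3787, 0.1073, 0.2235]
orientation: [-2.087, -2.347, 0.002]
force: [0.1, -0.3, -0.3]
opening: 0.0005
gripper_force: 0.0
```

```bash
python3 - <<'E'
from h import *
np.set_printoptions(precision=4,suppress=True)
go()
S=robot.read_camera('side');T=robot.read_camera('top')
s=[x[0] for x in blobs(mask(S,'red'),8,120) if 150<x[0][0]<240 and x[0][1]>150]
t=[x[0] for x in blobs(mask(T,'red'),5,60) if x[0][0]<220 and x[0][1]>200]
print(s,t,[kiln(plane('side',p,.092)) for p in s],[tri(ray('top',p),ray('side',q)) for p in t for q in s],[kiln(tri(ray('top',p),ray('side',q))[0]) for p in t for q in s])
cv2.imwrite('pics/f.png',np.hstack([cv2.resize(T[190:360,30:250],None,fx=1.8,fy=1.8),cv2.resize(S[110:280,130:350],None,fx=1.8,fy=1.8)]))
E
```

```text
t 42.8 pos [378.7 107.3 223.5] open 0.5 F [ 0.1 -0.3 -0.3] pad 0.0  yaw 0.117 q6 0.03
[array([200.3235, 197.4118])] [array([143.18, 320.62])] [array([-112.6,    3.6])] [(array([0.4605, 0.1152, 0.0944]), np.float64(0.0030865895815863657))] [array([-115.1,    0.3])]
```

View pics/f.png

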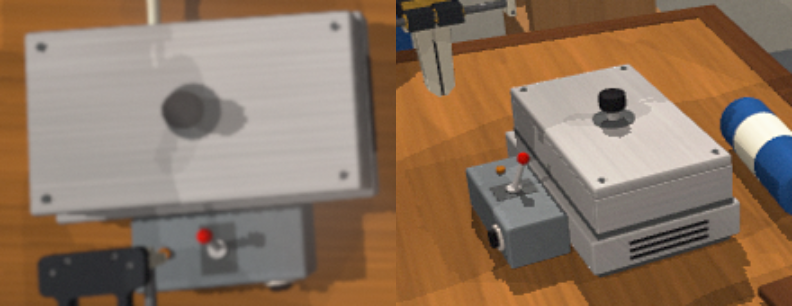

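The hood is square on the ledge and the switch leans to the kiln (red tip at (205,236) in the top half, (523,158) in the side half).

```bash
python3 -c "
from plant import robot
print(robot.close_job())"
```

```text
the job is handed in; nothing more can be done
None
```

The job is handed in at 42.8 s, with no verdict returned: all three bars (red, violet, green) are in separate grooves with sawn ends to the control box, the hood is back down square on the ledge, and the switch is on at about 0.9 rad by camera; I viewed 15 pictures, one over the limit of 14.

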